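# Set up the edging station for the next batch

### The job

Set up the bench edging station for the next batch: take the spent core off the spindle and put it in the blue tray, set the full roll of edging fully down on the spindle, and load every beech blank into the spring feeder, pressing each one down until both catches snap over it. Only when all of that is done, throw the feed lever fully over to on. Leave the other things on the bench where they are.

Things in the scene. Friction and masses are not known exactly. Their poses are not given: they have to be found in the camera images.
- feeder_latch (a point): Fixed blue and aluminium spring feeder, an upright column open at the top. Point on the column's axis at the underside of its two spring catches, 148 mm above the bench. z up, y along the column's long side, x across. Inside 93 mm (y) by 34 mm (x); it takes four blanks lying along y. A blank is latched once its top face is below this point; press it to about 3 mm below.
- feeder_mouth (a point): Point on the column's axis, 32 mm above feeder_latch: the walls end here, a flared lip reaches 13 mm higher and 60 mm to either side along y. The middle 65 mm of the two long sides (+x and -x) is open from top to bottom, so fingers holding a blank at its middle, one each side in x, pass freely.
- catch_l (a joint): Steel spring catch at the column's +y end, in m: 0 = out, poking 6 mm into the column; 0.006 = pushed aside. Flat underside, steep ramp above it. A blank laid in the mouth stops on the ramps, its underside about 13 mm above feeder_latch; pressed down at its middle (closed fingertips will do) it pushes both catches aside, and they snap out over its ends when its top has passed.
- catch_r (a joint): The same catch at the -y end.
- follower (a joint): How far the column's orange spring follower is pushed down, in m: 0 when empty (its top then level with feeder_latch), 0.03 more for each latched blank, at most 0.127. Each blank is laid on top of the last and drives the others down; the force needed rises from roughly 7 N for the first blank to 17 N for the fourth.
- feed_lever (a joint): Feed lever, rad: 0 = off, leaning to the feeder's -x side; 1.0 = on, leaning to its +x side. It stays where it is left. It is a red upright lever about 80 mm long, on top of the blue drive housing (90 x 90 x 90 mm), which stands beside the column, centre 130 mm from it along the feeder's +y.
- feed_lever_tip (a point): Centre of the feed lever's red ball, 26 mm across, at its top end, about 0.18 m above the bench. From off to on it travels 77 mm along the feeder's +x, rising 10 mm half-way; about 1 N moves it.
- spindle_seat (a point): The roll stand: a fixed dark steel disc, 110 mm across and 12 mm high, with an upright steel spindle in its centre. This point is on the spindle's axis on the disc's upper face, where a roll or core rests. The spindle is 16 mm across and rises 46 mm above this point, its top 8 mm tapered.
- tray_in (a point): The blue tray for spent cores, fixed, 130 x 130 mm, 35 mm high, walls 4 mm; this point is the centre of its inner floor; its x and y axes run along its sides.
- roll_c (a point): The full roll of edging, loose, standing on the bench with its axis (z) upright: a light-wood-coloured band 100 mm across and 45 mm high around a black hub tube 44 mm across and 80 mm high, open right through (bore 26 mm), so that 35 mm of the hub stand out above the band to be gripped. This point is on the axis, 40 mm above its underside. 280 g.
- core_c (a point): The spent core, loose, at first on the spindle: a grey hub tube 44 mm across, 80 mm high, bore 26 mm, with a thin flange 68 mm across and 6 mm thick at its foot. Axis z upright. This point is on the axis, 40 mm above its underside. 90 g.
- blank1_c (a point): A light beech blank, 30 x 30 x 90 mm, 57 g, loose on the bench; this point is its centre, its y axis runs along its length. Two to four blanks are present (None if absent); all are alike and may go in on any of the four long faces.
- blank2_c (a point): A light beech blank, 30 x 30 x 90 mm, 57 g, loose on the bench; this point is its centre, its y axis runs along its length. Two to four blanks are present (None if absent); all are alike and may go in on any of the four long faces.
- blank3_c (a point): A light beech blank, 30 x 30 x 90 mm, 57 g, loose on the bench; this point is its centre, its y axis runs along its length. Two to four blanks are present (None if absent); all are alike and may go in on any of the four long faces.
- blank4_c (a point): A light beech blank, 30 x 30 x 90 mm, 57 g, loose on the bench; this point is its centre, its y axis runs along its length. Two to four blanks are present (None if absent); all are alike and may go in on any of the four long faces.
- mallet: A claw hammer lying on the bench; bystander.
- driver: a red-handled screwdriver lying behind the feeder; bystander.
- glue: a white glue bottle, 60 mm across and 160 mm tall, standing; bystander.
- pencil_pot: a blue ceramic pot, 72 mm across and 90 mm tall, standing; bystander.
- cork_block: a cork sanding block, 60 x 110 x 35 mm; bystander.
- walnut_offcut: a dark walnut offcut, 50 x 70 x 25 mm; not a blank; bystander.
- square: a try square, wooden stock 110 mm and steel blade 150 mm, flat on the bench; bystander.
Things that resemble listed ones, but are neither listed nor needed, are in the scene too. Leave any turquoise or yellow look-alike of the part that bears blank1_c alone.

How it is judged (in metres and radians):
On the way, in this order (a step that is already met when the one before it is completed fails the run):
1. the core is in the tray, the roll is down on the spindle and every blank is latched in the feeder, with the lever still off (z of each of blank1_c, blank2_c, blank3_c, blank4_c in the frame of feeder_latch below -0.0115 m and x of blank1_c in the frame of feeder_latch between -0.008 and 0.008 m and y of blank1_c in the frame of feeder_latch between -0.008 and 0.008 m and angle between the y axis of each of blank1_c, blank2_c, blank3_c, blank4_c and the y axis of feeder_latch, either way round below 0.07 rad and x of blank2_c in the frame of feeder_latch between -0.008 and 0.008 m and y of blank2_c in the frame of feeder_latch between -0.008 and 0.008 m and x of blank3_c in the frame of feeder_latch between -0.008 and 0.008 m and y of blank3_c in the frame of feeder_latch between -0.008 and 0.008 m and x of blank4_c in the frame of feeder_latch between -0.008 and 0.008 m and y of blank4_c in the frame of feeder_latch between -0.008 and 0.008 m and horizontal distance between roll_c and spindle_seat below 0.01 m and z of roll_c in the frame of spindle_seat below 0.044 m and angle between roll_c's own z axis and vertical below 0.1 rad and x of core_c in the frame of tray_in between -0.06 and 0.06 m and y of core_c in the frame of tray_in between -0.06 and 0.06 m and z of core_c in the frame of tray_in below 0.055 m and value of joint feed_lever below 0.5 rad), for 0.2 s.
2. the feed lever is thrown to on (value of joint feed_lever above 0.85 rad), for 0.2 s.
At the end, for the whole second after the job is handed in: All blanks in the column, centres 11.5 mm or more below the catches, within 8 mm of its axis, level to 0.07 rad; roll upright, within 10 mm of the spindle axis and 4 mm of its seat; core in the tray, centre within 60 mm of the middle, under 55 mm up; lever past 0.85 rad; roll, core still (z of each of blank1_c, blank2_c, blank3_c, blank4_c in the frame of feeder_latch below -0.0115 m and x of blank1_c in the frame of feeder_latch between -0.008 and 0.008 m and y of blank1_c in the frame of feeder_latch between -0.008 and 0.008 m and angle between the y axis of each of blank1_c, blank2_c, blank3_c, blank4_c and the y axis of feeder_latch, either way round below 0.07 rad and x of blank2_c in the frame of feeder_latch between -0.008 and 0.008 m and y of blank2_c in the frame of feeder_latch between -0.008 and 0.008 m and x of blank3_c in the frame of feeder_latch between -0.008 and 0.008 m and y of blank3_c in the frame of feeder_latch between -0.008 and 0.008 m and x of blank4_c in the frame of feeder_latch between -0.008 and 0.008 m and y of blank4_c in the frame of feeder_latch between -0.008 and 0.008 m and horizontal distance between roll_c and spindle_seat below 0.01 m and z of roll_c in the frame of spindle_seat below 0.044 m and angle between roll_c's own z axis and vertical below 0.1 rad and x of core_c in the frame of tray_in between -0.06 and 0.06 m and y of core_c in the frame of tray_in between -0.06 and 0.06 m and z of core_c in the frame of tray_in below 0.055 m and linear speed of each of roll, core below 0.03 m/s and value of joint feed_lever above 0.85 rad); the robot touches nothing.
It fails at once if one of the other things on the bench is shoved more than 60 mm (distance of any of mallet, driver, glue, pencil_pot, cork_block, walnut_offcut, square from where it was at the start of the episode above 0.06 m).
It fails at once if the glue bottle or the pot is knocked over (angle between any of glue, pencil_pot's own z axis and vertical above 0.7 rad).
Of blank1, blank2, blank3, blank4 only 2 to 4 are there at a start; the rules pass over those that are not, and their reading is None.
At some moment in a run one of blank1, blank2, blank3, blank4, roll may be knocked a few centimetres aside while the robot is not near it.
Once in a run the grip may slacken for a moment while it holds something.
It also fails if it takes over 210 s, if anything falls off the work surface, if the arm or the gripper's body presses on something with over 40 N, if the wrist force passes 120 N, or if a joint passes its speed limit or range.

### The arm

A 6-joint arm with a two-finger parallel gripper is mounted at the origin on the work surface. World frame = base frame: x ahead of the robot, y to its left, z up, the work surface at z = 0. Lengths are in mm, angles in rad, forces in N, time in s.
With the tool pointing down it reaches from about 350 to 775 mm from the base axis. Payload 7.3 kg.
Tool frame: the origin (TCP) lies at the very end of the fingers, on their centre line; the grasp point (between the pads) lies 19 mm behind it; z points along the fingers, y is the line along which they close (so a half turn about z gives the same grasp; the last joint's range is limited). The gripper opens to 92 mm and grips with 3 to 60 N. Pads are 19 mm wide; open, the fingers measure 130 mm over their backs; the gripper's body (75 mm by 190 mm) begins 47 mm behind the grasp point.
Start: joints at [-0.146, 0.342, 1.524, -0, 1.275, -0.146], TCP at [525.019, 0.019, 226.741] pointing down, gripper open.
Joint ranges: [-2.53, 2.53], [-0.77, 2.02], [0.04, 2.7], [-1, 4.14], [0.28, 2.66], [-3.11, 3.11]. Speed limits (rad/s): [2.57, 2.57, 3.14, 3.14, 3.14, 3.14].

### API

Orientations are given as [roll, pitch, yaw] about the fixed x, y, z axes, in that order (R = Rz(yaw) Ry(pitch) Rx(roll)).
In Python, from plant import * gives the robot as it stands.
- The arm moves only by the tool arm_command, never from a script. Its arguments are lists of equal length, an entry for each row: "gripper": the finger opening in mm, from 0 to 91.8; "dp": the shift along the tool's x, y, z in units of 25 mm (1.0 is 25 mm), a list of three; "twist": the turn about the tool's z in units of 5 degrees (1.0 is 5 degrees). A call has exactly 5 rows; each row shifts and turns the commanded pose from where the row before left it, along the tool's axes as they then stand; what a row does not reach is not made up. A row lasts 1/8 s, in which the tool goes at most 62.5 mm and 10.7 degrees, less where a joint would pass 70% of its speed; a pose out of reach is approached as far as the arm can. A call is refused whole if a number of a shift passes 1 or a number of a turn 1, either way. A call with a gripper value outside its range is refused whole. The fingers move at their own pace and stop on an object; the grip force is fixed at half the most. Time passes only in rows, so rows that do not move let the fingers close, or fill a call up. It gives the time, the measured TCP pose, the force, the opening and the grip force at its end, in the units of the state.
- get_obs(): the state, without advancing time (a new reading comes with each control period).
- capture(name): name is "scene" or "side" or "wrist"; returns the picture (400x640x3 uint8, red, green, blue); there is no depth.
- get_calibration(name): a dict with "mtx" (3x3 intrinsics, pixels), "position" and "attitude" of the camera in the world; the wrist camera has in their place "mount" (4x4, takes a point from camera to tool coordinates, whose origin is the TCP and whose axes are the flange's). Camera axes: x right, y down, z forward; pixel columns grow to the right and rows downward; lengths in mm; the calibration is good to about 2 mm. A picture is of the moment at which its call begins: read the wrist's pose just before it. get_calibration takes no time and is no camera call.
- close_job(): hands the job in; it is judged then, once.
The state is a dict: "time": time; "joint_positions": joint angles; "dq": joint speeds; "tau": joint torques, N m; "tool_pos": TCP position; "tcp_rot": TCP orientation; "contact_force": force on the tool from outside, world axes, zero at the start; "moment": the same for the moment, N m; "grip_width": finger opening in mm; "finger_force": force on a finger pad.
Only numpy, scipy, OpenCV 4.12 (cv2) and the standard library are available. Lean on these libraries where they do the work, as an engineer would, in place of code of your own. Each camera call takes 0.05 s, during which the arm holds its last target. There are 200 camera calls.

## Working session

There is one attempt and no reset: what is moved stays moved. The work goes in short steps, Python scripts to look and compute and a tool call to move; the robot and the scene stay as the last step left them, time stands still between calls to the robot, and variables do not carry over. Pictures are saved under pics/ and viewed, at most 14 in all, crops included, and the job is handed in when it is done.

Besides the shell and the picture viewer there is one more tool, called after "Emit:" as name(argument=value, ...) on one line, values as JSON. arm_command: Moves the arm, as the interface text tells. Its arguments: {"type":"object","properties":{"gripper":{"type":"array"},"dp":{"type":"array"},"twist":{"type":"array"}},"required":["gripper","dp","twist"]}

```bash
ls; mkdir -p pics
cat > h.py <<'E'
from plant import *
import numpy as np, cv2
from scipy.spatial.transform import Rotation as R
def shot(cam,name):
    o=get_obs(); im=capture(cam); cv2.imwrite(f'pics/{name}.png',im[:,:,::-1]); np.save(f'pics/{name}.npy',np.r_[o['tool_pos'],o['tcp_rot']]); return im,o
E
python3 - <<'E'
from h import *
for c in ('scene','side','wrist'):
    print(c,get_calibration(c)); shot(c,c+'0')
print(get_obs())
E
```

```text
pics
scene {'mtx': array([[394.86324787,   0.        , 320.69319746],
       [  0.        , 394.86324787, 198.94814862],
       [  0.        ,   0.        ,   1.        ]]), 'position': array([1102.1535399 , -986.75421835,  907.39375618]), 'attitude': array([-2.20466696e+00, -1.43922711e-03,  5.59211872e-01])}
side {'mtx': array([[394.78742872,   0.        , 317.17595901],
       [  0.        , 394.78742872, 200.18095071],
       [  0.        ,   0.        ,   1.        ]]), 'position': array([314.37692541, 869.73117815, 905.05530273]), 'attitude': array([-2.24162858e+00,  2.86311932e-04, -2.91650198e+00])}
wrist {'mtx': array([[301.85353679,   0.        , 326.02645835],
       [  0.        , 301.85353679, 200.61356473],
       [  0.        ,   0.        ,   1.        ]]), 'mount': array([[-4.01526530e-04, -9.66778181e-01, -2.55616483e-01,
         6.84578958e+01],
       [ 9.99999918e-01, -3.77060850e-04, -1.44717950e-04,
        -1.26724141e+00],
       [ 4.35271879e-05, -2.55616521e-01,  9.66778254e-01,
        -1.58563446e+02],
       [ 0.00000000e+00,  0.00000000e+00,  0.00000000e+00,
         1.00000000e+00]])}
{'time': 0.15, 'joint_positions': array([-1.46023084e-01,  3.42562405e-01,  1.52479040e+00, -4.84921893e-07,
        1.27540396e+00, -1.46010190e-01]), 'dq': array([ 2.51846014e-04, -1.60909589e-03, -2.93293204e-03, -7.96552573e-04,
        8.93477592e-06,  1.12843833e-03]), 'tau': array([ 7.52666965e-04, -4.31470585e+01, -2.44352603e+01,  7.18239485e-02,
        5.38185902e-02, -1.32920518e-04]), 'tool_pos': array([5.24696401e+02, 5.46404684e-02, 2.26207265e+02]), 'tcp_rot': array([-3.14044086e+00, -1.68910663e-04,  1.57078348e+00]), 'contact_force': array([-0.15532816, -0.35144412, -0.07837932]), 'moment': array([ 0.02279919, -0.00713239, -0.03344995]), 'finger_force': 0.0, 'grip_width': 91.7751341083236}
```

View pics/scene0.png

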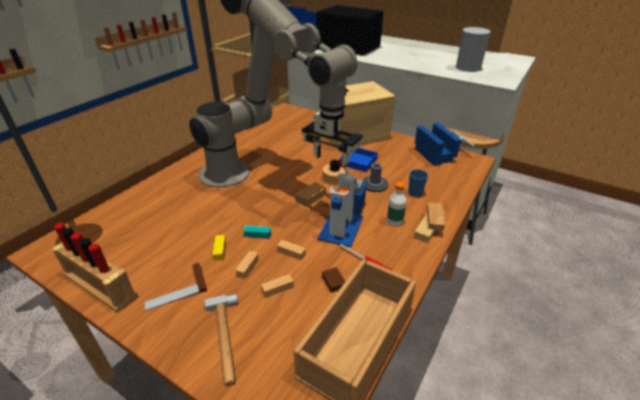

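View pics/side0.png

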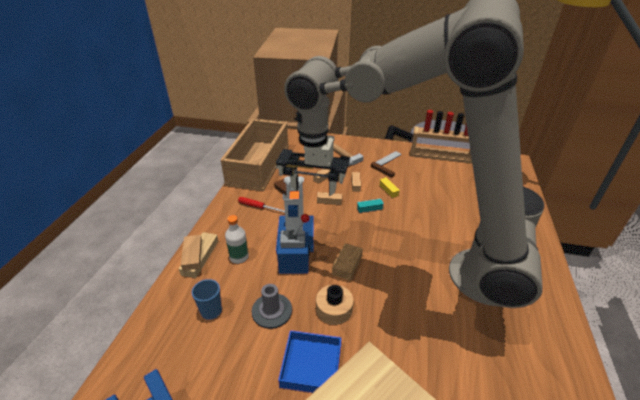

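```bash
cat >> h.py <<'E'
def campose(cam,pose=None):
    c=get_calibration(cam)
    if cam=='wrist':
        T=np.eye(4); T[:3,:3]=R.from_euler('xyz',pose[3:]).as_matrix(); T[:3,3]=pose[:3]
        # TCP origin, tool axes
        M=T@c['mount']; return c['mtx'],M[:3,:3],M[:3,3]
    return c['mtx'],R.from_euler('xyz',c['attitude']).as_matrix(),c['position']
def ray(cam,uv,z,pose=None):
    K,Rm,p=campose(cam,pose); d=Rm@np.linalg.solve(K,[*uv,1]); return p+d*(z-p[2])/d[2]
def proj(cam,P,pose=None):
    K,Rm,p=campose(cam,pose); q=K@Rm.T@(np.asarray(P,float)-p); return q[:2]/q[2]
def tri(obs):
    A=np.zeros((3,3));b=np.zeros(3)
    for cam,uv,pose in obs:
        K,Rm,p=campose(cam,pose); d=Rm@np.linalg.solve(K,[*uv,1]); d/=np.linalg.norm(d); M=np.eye(3)-np.outer(d,d); A+=M;b+=M@p
    return np.linalg.solve(A,b)
E
python3 - <<'E'
from h import *
f=lambda c,u,z:print(c,u,ray(c,u,z).round())
for u in [(247,264),(292,249),(277,285)]: f('scene',u,15)
for u in [(356,181),(330,198)]: f('side',u,15)
f('side',(195,255),30); f('scene',(430,220),30)
f('side',(310,362),3); f('side',(272,312),12); f('scene',(376,184),12);f('side',(335,305),45);f('scene',(335,168),70);f('side',(335,293),80)
f('side',(305,218),180);f('side',(293,200),170);f('side',(293,262),0)
f('scene',(340,240),0);f('side',(347,262),25)
E
```

```text
scene (247, 264) [ 446. -369.   15.]
scene (292, 249) [ 526. -240.   15.]
scene (277, 285) [ 577. -388.   15.]
side (356, 181) [ 445. -373.   15.]
side (330, 198) [ 522. -246.   15.]
side (195, 255) [862. 138.  30.]
scene (430, 220) [860. 124.  30.]
side (310, 362) [444. 381.   3.]
side (272, 312) [576. 270.  12.]
scene (376, 184) [592. 252.  12.]
side (335, 305) [412. 235.  45.]
scene (335, 168) [436. 188.  70.]
side (335, 293) [415. 224.  80.]
side (305, 218) [534.  65. 180.]
side (293, 200) [592. -18. 170.]
side (293, 262) [573.  73.   0.]
scene (340, 240) [ 629. -104.    0.]
side (347, 262) [409.  59.  25.]
```

View pics/wrist0.png

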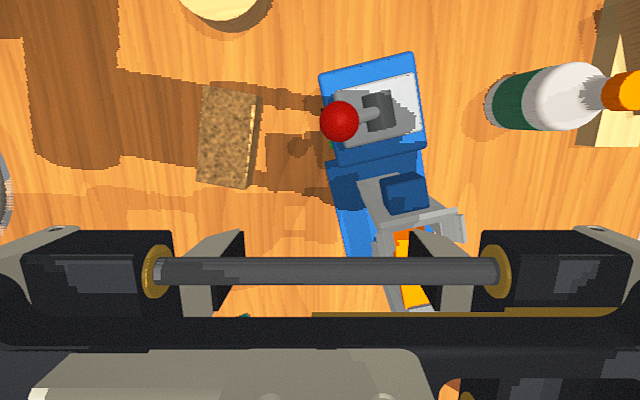

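Emit:
arm_command(gripper=[91, 91, 91, 91, 91], dp=[[0, 0, -1], [0, 0, -1], [0.5, 0, -1], [0.5, 0, -1], [0.5, 0, -1]], twist=[0, 0, 0, 0, 0])

```text
time: 0.78
tool_pos: [524.8, 37.9, 352.3]
tcp_rot: [-3.141, -0.0, 1.571]
contact_force: [0.5, -0.4, -0.1]
grip_width: 91.0
finger_force: 0.0
```

Emit:
arm_command(gripper=[91, 91, 91, 91, 91], dp=[[1, 0, -1], [0.5, 0, -1], [0, 0, -1], [0, 0, 0], [0, 0, 0]], twist=[0, 0, 0, 0, 0])

```text
time: 1.4
tool_pos: [524.8, 74.9, 425.4]
tcp_rot: [-3.14, 0.0, 1.571]
contact_force: [0.3, -0.3, -0.5]
grip_width: 91.0
finger_force: 0.0
```

Run:
```python
from h import *
im,o=shot('wrist','w1'); print(o['tool_pos'],o['tcp_rot'],o['time'])
```

```text
[524.78409951  74.8956088  425.39454319] [-3.13969685e+00  4.44052744e-05  1.57060555e+00] 1.4
```

View pics/w1.png

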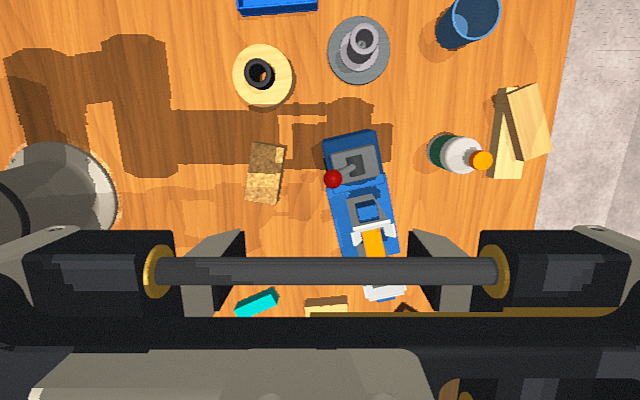

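Emit:
arm_command(gripper=[91, 91, 91, 91, 91], dp=[[-1, 0, 0], [-1, 0, 0], [-1, 0, 0], [-1, 0, 0], [-1, 0, 0]], twist=[0, 0, 0, 0, 0])

```text
time: 2.08
tool_pos: [524.7, -51.0, 425.4]
tcp_rot: [-3.139, -0.001, 1.57]
contact_force: [0.5, -0.4, 0.1]
grip_width: 91.2
finger_force: 0.0
```

Emit:
arm_command(gripper=[91, 91, 91, 91, 91], dp=[[-1, 0, 0], [-1, 0, 0], [-1, 0, 0], [-1, 0, 0], [-1, 0, 0]], twist=[0, 0, 0, 0, 0])

```text
time: 2.7
tool_pos: [524.6, -175.9, 425.4]
tcp_rot: [-3.14, -0.001, 1.57]
contact_force: [0.1, -0.4, -0.5]
grip_width: 91.2
finger_force: 0.0
```

Emit:
arm_command(gripper=[91, 91, 91, 91, 91], dp=[[-1, 0, 0], [-1, 0, 0], [-1, 0, 0], [-1, 0, 0], [0, 0, 0]], twist=[0, 0, 0, 0, 0])

```text
time: 3.32
tool_pos: [524.7, -276.9, 425.3]
tcp_rot: [-3.14, -0.001, 1.568]
contact_force: [-0.1, 1.1, -0.5]
grip_width: 91.0
finger_force: 0.0
```

Run:
```python
from h import *
im,o=shot('wrist','w2'); print(o['tool_pos'],o['tcp_rot'],o['time'])
```

```text
[ 524.67259612 -276.85713031  425.26990604] [-3.13977147e+00 -1.11379745e-03  1.56827906e+00] 3.325
```

View pics/w2.png

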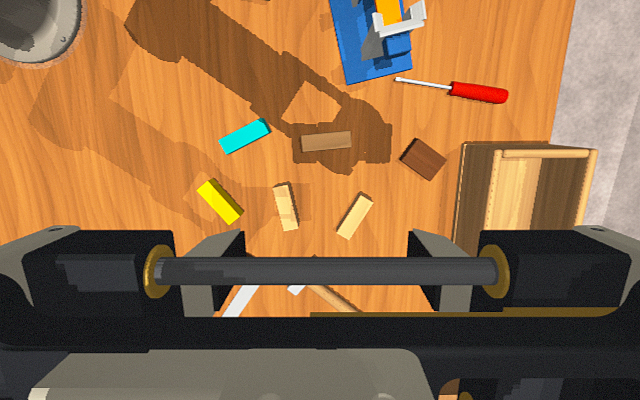

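Run:
```python
from h import *
a=cv2.imread('pics/w2.png'); b=cv2.imread('pics/w1.png')
S=4
A=cv2.resize(a[110:245,270:385],None,fx=3,fy=3,interpolation=cv2.INTER_CUBIC)   # 345x405
B=cv2.resize(b[120:300,300:420],None,fx=3,fy=3,interpolation=cv2.INTER_CUBIC)  # 360x540
C=np.zeros((600,800,3),np.uint8); C[:405,:345]=A; C[:540,380:740]=B
cv2.imwrite('pics/m1.png',C)
```

```text
(no output)
```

View pics/m1.png

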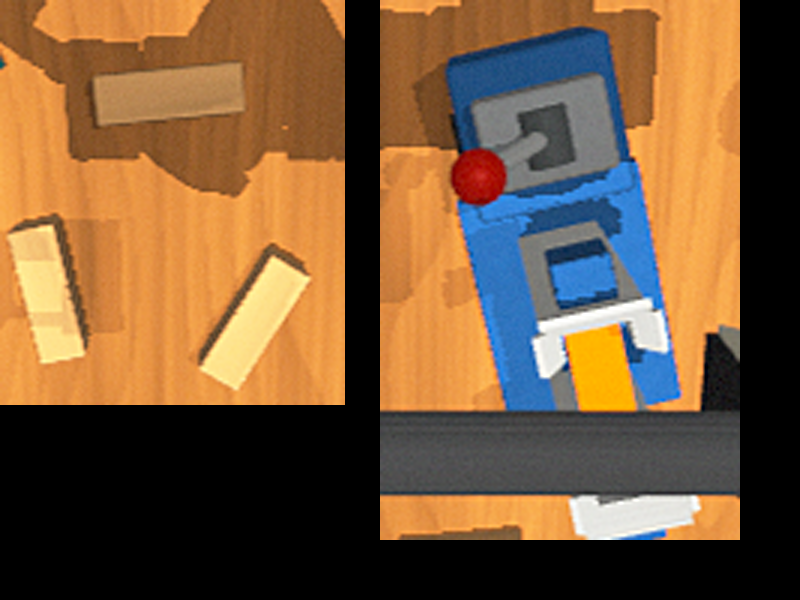

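Run:
```python
from h import *
w2=np.load('pics/w2.npy'); w1=np.load('pics/w1.npy')
c2=lambda u:(u[0]/3+270,u[1]/3+110); c1=lambda u:((u[0]-380)/3+300,u[1]/3+120)
for q in [[(94,77),(242,63),(244,108),(98,126)],[(10,232),(52,223),(84,355),(42,362)],[(273,254),(308,278),(236,388),(200,368)]]:
    P=np.array([ray('wrist',c2(u),30,w2)[:2] for u in q]); e=[np.linalg.norm(P[i]-P[i-1]).round() for i in range(4)]
    l=max([(P[1]+P[0]-P[2]-P[3])/2,(P[1]+P[2]-P[0]-P[3])/2],key=np.linalg.norm)
    print(P.mean(0).round(1),e,'axis deg',np.degrees(np.arctan2(l[1],l[0])).round(1)%180)
a=ray('wrist',c1((595,312)),193,w1);b=ray('wrist',c1((637,528)),193,w1);d=a-b
print('feeder',(a+b)/2,np.linalg.norm(d),np.degrees(np.arctan2(d[1],d[0])))
for u,v in [((541,324),(650,300)),((580,538),(694,518))]:
    d=ray('wrist',c1(v),193,w1)-ray('wrist',c1(u),193,w1);print(np.linalg.norm(d),np.degrees(np.arctan2(d[1],d[0])))
Q=[ray('wrist',c1(u),90,w1)[:2].round() for u in [(448,68),(605,30),(635,165),(462,208)]];print('house',Q,np.mean(Q,0))
print('ball',ray('wrist',c1((478,177)),178,w1))
for n,u,z in [('roll top',(260,73),80),('bandc',(262,75),45),('disc',(358,50),12),('coretop',(363,41),92),('glue',(483,160),160),('pot',(474,15),90),('cork',(265,173),35)]: print(n,ray('wrist',u,z,w1).round())
print('tray',[ray('side',u,35).round() for u in [(291,333),(341,337),(335,390),(281,386)]])
```

```text
[ 523.5 -243.6] [np.float64(29.0), np.float64(89.0), np.float64(27.0), np.float64(89.0)] axis deg 6.0
[ 445.4 -368.9] [np.float64(88.0), np.float64(27.0), np.float64(89.0), np.float64(28.0)] axis deg 101.2
[ 577.3 -388.4] [np.float64(89.0), np.float64(28.0), np.float64(87.0), np.float64(27.0)] axis deg 59.2
feeder [597.73586262 -48.65938656 193.        ] 113.8085388424355 102.52377678240914
50.561351787337635 13.21134881758644
56.05148908260917 11.349321608232028
house [array([517., 109.]), array([601., 129.]), array([620.,  57.]), array([525.,  32.])] [565.75  81.75]
ball [532.0633909   66.52548996 178.        ]
roll top [420. 215.  80.]
bandc [416. 217.  45.]
disc [578. 262.  12.]
coretop [578. 257.  92.]
glue [743.  90. 160.]
pot [738. 292.  90.]
cork [411.  51.  35.]
tray [array([504., 334.,  35.]), array([381., 317.,  35.]), array([370., 449.,  35.]), array([489., 468.,  35.])]
```

```bash
cat >> h.py <<'E'
def go(x,y,z,yaw,cur=None):
    "shift (tool axes at final yaw) in 25 mm units and twist in 5 deg units"
    o=get_obs(); p=o['tool_pos']; r=np.degrees(o['tcp_rot'][2])
    tw=-(((yaw-r)+180)%360-180)/5
    d=(np.array([x,y,z])-p)/25; a=np.radians(yaw)
    print('t',o['time'],'pos',p.round(1),'yaw',round(r,1),'-> tx,ty,tz',np.round([d[0]*np.cos(a)+d[1]*np.sin(a), d[0]*np.sin(a)-d[1]*np.cos(a), -d[2]],2),'twist',round(tw,2))
E
python3 - <<'E'
from h import *
go(445.4,-368.9,4,101.2)
for u in [(365,143),(392,130)]: print(ray('scene',u,0).round())
print(ray('side',(370,345),150).round(), ray('scene',(340,90),150).round(),ray('scene',(392,93),150).round())
E
```

```text
t 3.375 pos [ 524.8 -275.7  425.7] yaw 89.9 -> tx,ty,tz [-3.04 -3.84 16.87] twist -2.26
[388. 559.   0.]
[441. 756.   0.]
[309. 395. 150.] [135. 749. 150.] [380. 855. 150.]
```

Emit:
arm_command(gripper=[70, 70, 70, 70, 70], dp=[[0, 0, 1], [0, 0, 1], [0, 0, 1], [-1, -1, 1], [-1, -1, 1]], twist=[-1, -1, -0.26, 0, 0])

```text
time: 4.0
tool_pos: [485.7, -333.1, 301.1]
tcp_rot: [3.141, -0.0, 1.77]
contact_force: [-0.5, -0.3, -0.5]
grip_width: 69.8
finger_force: 0.0
```

Emit:
arm_command(gripper=[70, 70, 70, 70, 70], dp=[[-1, -1, 1], [0, -0.84, 1], [0, 0, 1], [0, 0, 1], [0, 0, 0]], twist=[0, 0, 0, 0, 0])

```text
time: 4.62
tool_pos: [445.0, -365.8, 200.2]
tcp_rot: [-3.14, -0.004, 1.769]
contact_force: [0.4, 0.1, 0.5]
grip_width: 70.0
finger_force: 0.0
```

Run:
```python
from h import *
go(445.4,-368.9,4,101.2)
im,o=shot('wrist','w3')
```

```text
t 4.625 pos [ 445.  -365.8  200.2] yaw 101.3 -> tx,ty,tz [-0.12 -0.01  7.85] twist 0.03
```

View pics/w3.png

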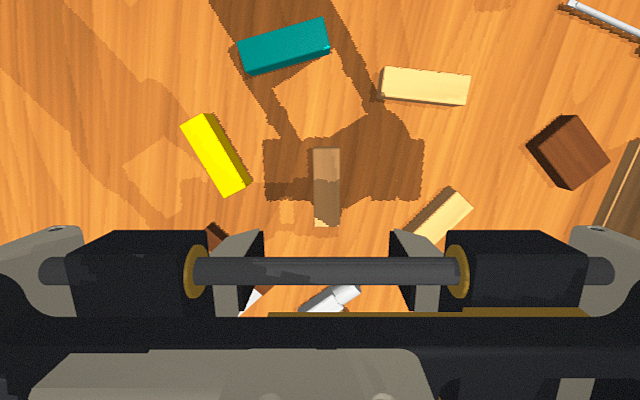

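Emit:
arm_command(gripper=[70, 70, 70, 70, 70], dp=[[0, 0, 1], [0, 0, 1], [0, 0, 1], [0, 0, 1], [0, 0, 1]], twist=[0, 0, 0, 0, 0])

```text
time: 5.3
tool_pos: [446.7, -367.8, 77.7]
tcp_rot: [3.14, 0.003, 1.769]
contact_force: [0.1, 1.0, 0.4]
grip_width: 69.5
finger_force: 0.0
```

Emit:
arm_command(gripper=[70, 70, 70, 70, 70], dp=[[0, 0, 1], [0, 0, 1], [0, 0, 0.7], [0, 0, 0], [0, 0, 0]], twist=[0, 0, 0, 0, 0])

```text
time: 5.92
tool_pos: [446.3, -367.9, 10.4]
tcp_rot: [3.14, 0.002, 1.768]
contact_force: [-0.3, 0.4, 0.0]
grip_width: 70.2
finger_force: 0.0
```

Emit:
arm_command(gripper=[20, 20, 20, 20, 20], dp=[[0, 0, 0], [0, 0, 0], [0, 0, 0], [0, 0, 0], [0, 0, 0]], twist=[0, 0, 0, 0, 0])

```text
time: 6.55
tool_pos: [445.6, -367.3, 9.3]
tcp_rot: [3.141, 0.0, 1.768]
contact_force: [1.2, 0.7, 0.8]
grip_width: 29.6
finger_force: 30.0
```

Emit:
arm_command(gripper=[20, 20, 20, 20, 20], dp=[[0, 0, -1], [0, 0, -1], [0, 0, -1], [0, 0, -1], [0, 0, -1]], twist=[0, 0, 0, 0, 0])

```text
time: 7.18
tool_pos: [445.4, -367.2, 134.9]
tcp_rot: [-3.141, -0.0, 1.768]
contact_force: [0.2, -0.3, 0.4]
grip_width: 30.1
finger_force: 30.0
```

Run:
```python
from h import *
go(560,-160,330,102.5); go(598,-48,330,102.5)
```

```text
t 7.175 pos [ 445.4 -367.2  134.9] yaw 101.3 -> tx,ty,tz [ 7.1   6.27 -7.8 ] twist -0.24
t 7.175 pos [ 445.4 -367.2  134.9] yaw 101.3 -> tx,ty,tz [11.14  8.72 -7.8 ] twist -0.24
```

Emit:
arm_command(gripper=[20, 20, 20, 20, 20], dp=[[0, 0, -1], [1, 0.8, -1], [1, 0.8, -1], [1, 0.8, -1], [1, 0.9, -1]], twist=[-0.24, 0, 0, 0, 0])

```text
time: 7.8
tool_pos: [504.6, -250.9, 260.0]
tcp_rot: [-3.141, -0.0, 1.789]
contact_force: [0.5, 0.2, -0.4]
grip_width: 29.8
finger_force: 30.0
```

Emit:
arm_command(gripper=[20, 20, 20, 20, 20], dp=[[1, 1, -1], [1, 1, -1], [1, 1, -0.8], [0, 0, 0], [0, 0, 0]], twist=[0, 0, 0, 0, 0])

```text
time: 8.43
tool_pos: [560.9, -162.6, 328.4]
tcp_rot: [-3.14, -0.0, 1.789]
contact_force: [0.2, -1.4, -1.1]
grip_width: 29.4
finger_force: 30.0
```

Run:
```python
from h import *
im,o=shot('wrist','w4'); go(598,-48,330,102.5); print(o['tool_pos'],o['tcp_rot'],[proj('wrist',p,np.load('pics/w4.npy')) for p in [(598,-48,193),(598,-48,148)]])
c=im[20:220,240:440][:,:,::-1]; cv2.imwrite('pics/w4c.png',cv2.resize(c,None,fx=3,fy=3,interpolation=cv2.INTER_CUBIC))
```

```text
t 8.475 pos [ 560.8 -163.   328.2] yaw 102.5 -> tx,ty,tz [ 4.17  2.45 -0.07] twist -0.01
[ 560.93293636 -162.59719693  328.42983284] [-3.14019100e+00 -4.39017628e-04  1.78918114e+00] [array([394.52920338,  81.01222036]), array([385.24340133,  86.46449719])]
```

View pics/w4c.png

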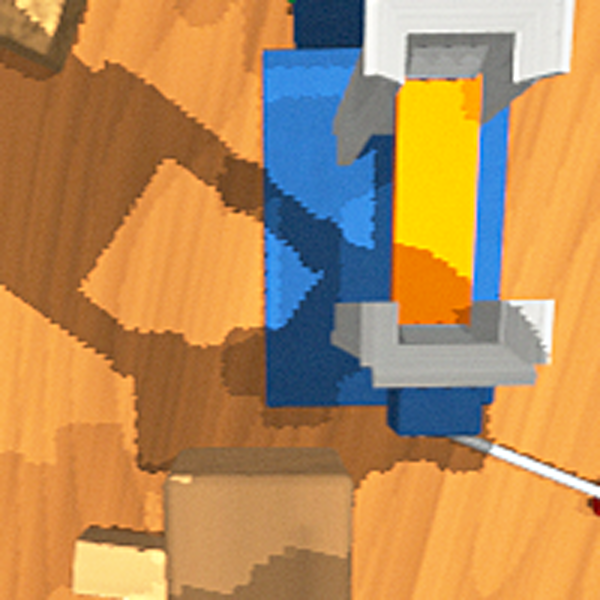

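Run:
```python
from h import *
im=cv2.imread('pics/w4.png'); C=cv2.resize(im[0:180,335:445],None,fx=5,fy=5,interpolation=cv2.INTER_CUBIC)
cv2.imwrite('pics/w4d.png',C[:600] if 0 else cv2.resize(im[0:150,340:440],None,fx=4,fy=4,interpolation=cv2.INTER_CUBIC))
w=np.load('pics/w4.npy'); c=lambda u:(u[0]/3+240,u[1]/3+20)
for u in [(395,80),(483,80),(392,322),(472,322)]: print(ray('wrist',c(u),148,w).round(1))
```

```text
[574.3 -14.  148. ]
[603.6  -7.5 148. ]
[593.6 -91.9 148. ]
[622.  -85.6 148. ]
```

View pics/w4d.png

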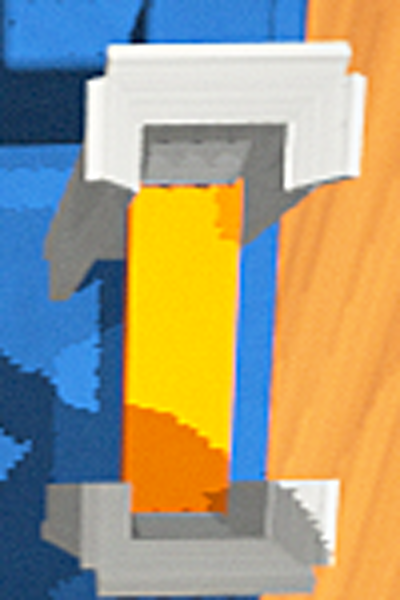

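Run:
```python
from h import *
w=np.load('pics/w4.npy'); c=lambda u:(u[0]/4+340,u[1]/4)
g=lambda u,z:ray('wrist',c(u),z,w)[:2]
ey=np.array([-np.sin(np.radians(12.5)),np.cos(np.radians(12.5))]);ex=np.array([ey[1],-ey[0]])
for n,p,q in [('outer',(229,45),(207,592)),('outer2',(229,45),(207,575)),('inner',(215,125),(199,540))]:
    for z in (180,193):
        a,b=g(p,z),g(q,z); d=a-b; print(n,z,((a+b)/2).round(1),np.linalg.norm(d).round(1),np.degrees(np.arctan2(d[1],d[0])).round(1))
a=g((143,130),193);b=g((287,130),193);print(np.linalg.norm(a-b))
b1=g((122,300),148);b2=g((238,300),148); print('follower width',np.linalg.norm(b1-b2),(b1+b2)/2)
p0=w[:3]
print('feeder base z148 mid in feeder coords rel (598,-48):',((b1+b2)/2-[598,-48])@ex)
```

```text
outer 180 [600.7 -47.9] 122.0 103.3
outer 193 [598.4 -49.9] 116.8 103.3
outer2 180 [600.2 -45.9] 117.8 103.3
outer2 193 [597.8 -48. ] 112.8 103.3
inner 180 [598.7 -50.1] 93.0 103.3
inner 193 [596.4 -52.1] 89.0 103.3
31.59974826977343
follower width 30.33584968598774 [594.75956046 -37.16336824]
feeder base z148 mid in feeder coords rel (598,-48): -0.8181517877217905
```

Run:
```python
from h import *
go(598.3,-49.8,226,102.8)
```

```text
t 8.475 pos [ 560.8 -163.   328.2] yaw 102.5 -> tx,ty,tz [4.08 2.47 4.09] twist -0.07
```

Emit:
arm_command(gripper=[20, 20, 20, 20, 20], dp=[[0, 0, 0], [1, 0.6, 0], [1, 0.6, 0], [1, 0.6, 1], [1, 0.67, 1]], twist=[-0.07, 0, 0, 0, 0])

```text
time: 9.1
tool_pos: [599.4, -51.2, 278.5]
tcp_rot: [3.142, 0.0, 1.794]
contact_force: [-0.4, -0.2, 0.7]
grip_width: 29.5
finger_force: 30.0
```

Emit:
arm_command(gripper=[20, 20, 20, 20, 20], dp=[[0.08, 0, 1], [0, 0, 1], [0, 0, 0], [0, 0, 0], [0, 0, 0]], twist=[0, 0, 0, 0, 0])

```text
time: 9.72
tool_pos: [599.5, -49.7, 230.6]
tcp_rot: [3.139, 0.001, 1.795]
contact_force: [-0.7, 0.8, -0.2]
grip_width: 29.7
finger_force: 30.0
```

Run:
```python
from h import *
go(598.3,-49.8,168,102.8)
```

```text
t 9.725 pos [599.5 -49.7 230.6] yaw 102.8 -> tx,ty,tz [ 0.01 -0.05  2.5 ] twist 0.01
```

Emit:
arm_command(gripper=[20, 20, 20, 20, 20], dp=[[0, -0.05, 0.4], [0, 0, 0.4], [0, 0, 0.4], [0, 0, 0.4], [0, 0, 0.2]], twist=[0, 0, 0, 0, 0])

```text
time: 10.35
tool_pos: [597.5, -49.4, 183.2]
tcp_rot: [-3.141, -0.001, 1.795]
contact_force: [-0.1, 1.1, 0.3]
grip_width: 29.6
finger_force: 30.0
```

Emit:
arm_command(gripper=[20, 20, 20, 20, 20], dp=[[0, 0, 0.2], [0, 0, 0.2], [0, 0, 0.2], [0, 0, 0], [0, 0, 0]], twist=[0, 0, 0, 0, 0])

```text
time: 10.98
tool_pos: [597.7, -49.4, 169.3]
tcp_rot: [-3.142, -0.0, 1.795]
contact_force: [-0.7, 1.0, -0.8]
grip_width: 29.7
finger_force: 30.0
```

Emit:
arm_command(gripper=[20, 20, 20, 20, 20], dp=[[0, 0, 0.3], [0, 0, 0.3], [0, 0, 0.3], [0, 0, 0], [0, 0, 0]], twist=[0, 0, 0, 0, 0])

```text
time: 11.6
tool_pos: [598.3, -49.4, 147.0]
tcp_rot: [3.14, 0.0, 1.795]
contact_force: [1.4, 2.6, 3.5]
grip_width: 29.7
finger_force: 30.0
```

Emit:
arm_command(gripper=[20, 20, 20, 20, 20], dp=[[0, 0, 0.3], [0, 0, 0.3], [0, 0, 0.3], [0, 0, 0], [0, 0, 0]], twist=[0, 0, 0, 0, 0])

```text
time: 12.22
tool_pos: [598.3, -49.4, 124.9]
tcp_rot: [3.14, 0.0, 1.795]
contact_force: [-0.0, 2.1, 6.3]
grip_width: 29.5
finger_force: 30.0
```

Emit:
arm_command(gripper=[20, 20, 20, 20, 20], dp=[[0, 0, 0.08], [0, 0, 0], [0, 0, 0], [0, 0, 0], [0, 0, 0]], twist=[0, 0, 0, 0, 0])

```text
time: 12.85
tool_pos: [598.3, -49.4, 123.5]
tcp_rot: [3.14, 0.001, 1.795]
contact_force: [0.0, 3.3, 10.6]
grip_width: 29.7
finger_force: 31.6
```

Emit:
arm_command(gripper=[44, 44, 44, 44, 44], dp=[[0, 0, 0], [0, 0, 0], [0, 0, 0], [0, 0, -0.5], [0, 0, -1]], twist=[0, 0, 0, 0, 0])

```text
time: 13.48
tool_pos: [596.7, -49.7, 159.1]
tcp_rot: [-3.138, -0.001, 1.795]
contact_force: [-0.2, 0.0, 1.0]
grip_width: 44.1
finger_force: 0.0
```

Emit:
arm_command(gripper=[44, 44, 44, 44, 44], dp=[[0, 0, -1], [0, 0, -1], [0, 0, -1], [0, 0, -1], [0, 0, -1]], twist=[0, 0, 0, 0, 0])

```text
time: 14.1
tool_pos: [597.3, -49.8, 285.6]
tcp_rot: [-3.141, 0.0, 1.795]
contact_force: [0.0, 0.1, -0.9]
grip_width: 44.2
finger_force: 0.0
```

Emit:
arm_command(gripper=[80, 80, 80, 80, 80], dp=[[-1, 0, -1], [-1, 0, -1], [-1, 0, -1], [-1, 0, 0], [0, 0, 0]], twist=[0, 0, 0, 0, 0])

```text
time: 14.72
tool_pos: [619.7, -148.8, 359.2]
tcp_rot: [-3.14, 0.0, 1.792]
contact_force: [-0.6, 0.5, -0.7]
grip_width: 79.9
finger_force: 0.0
```

Run:
```python
from h import *
im,o=shot('wrist','w5'); print(o['tool_pos']); go(577.3,-388.4,200,59.2); go(523.5,-243.6,200,6)
b=cv2.cvtColor(im,cv2.COLOR_RGB2BGR)
cv2.imwrite('pics/w5c.png',cv2.resize(b[0:230,240:480],(720,690))[:600])
```

```text
[ 619.68007009 -148.82986927  359.22173403]
t 14.775 pos [ 619.6 -147.6  359.1] yaw 102.8 -> tx,ty,tz [-9.14  3.48  6.37] twist 8.71
t 14.775 pos [ 619.6 -147.6  359.1] yaw 102.8 -> tx,ty,tz [-4.22  3.42  6.37] twist 19.35
```

View pics/w5c.png

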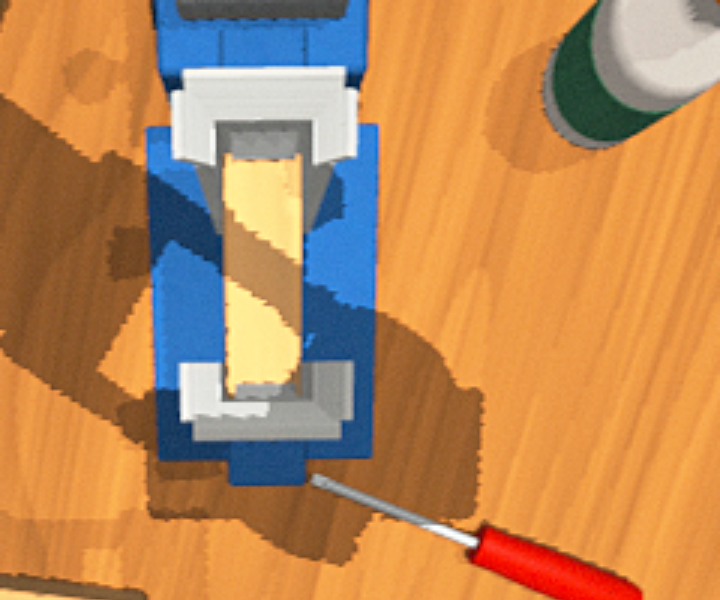

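Emit:
arm_command(gripper=[80, 80, 80, 80, 80], dp=[[0, 0, 0], [0, 0, 0], [0, 0, 0], [0, 0, 0], [0, 0, 0]], twist=[1, 1, 1, 1, 1])

```text
time: 15.4
tool_pos: [619.6, -145.8, 359.6]
tcp_rot: [-3.141, -0.0, 1.357]
contact_force: [0.1, 0.4, -0.3]
grip_width: 79.8
finger_force: 0.0
```

Emit:
arm_command(gripper=[80, 80, 80, 80, 80], dp=[[0, 0, 0], [0, 0, 0], [0, 0, 0], [0, 0, 0], [-1, 0.4, 0.5]], twist=[1, 1, 1, 0.71, 0])

```text
time: 16.02
tool_pos: [616.1, -171.2, 348.3]
tcp_rot: [3.14, -0.001, 1.038]
contact_force: [0.7, 0.1, -0.1]
grip_width: 79.9
finger_force: 0.0
```

Emit:
arm_command(gripper=[80, 80, 80, 80, 80], dp=[[-1, 0.4, 0.5], [-1, 0.4, 0.5], [-1, 0.4, 1], [-1, 0.4, 1], [-1, 0.4, 1]], twist=[0, 0, 0, 0, 0])

```text
time: 16.65
tool_pos: [594.7, -306.1, 246.4]
tcp_rot: [-3.141, -0.0, 1.036]
contact_force: [-0.6, -0.5, 0.2]
grip_width: 79.7
finger_force: 0.0
```

Emit:
arm_command(gripper=[80, 80, 80, 80, 80], dp=[[-1, 0.4, 1], [-1, 0.4, 0.5], [-1, 0.28, 0.3], [-0.14, 0, 0], [0, 0, 0]], twist=[0, 0, 0, 0, 0])

```text
time: 17.27
tool_pos: [578.4, -387.9, 203.2]
tcp_rot: [3.14, -0.0, 1.035]
contact_force: [0.3, 0.2, 0.3]
grip_width: 80.0
finger_force: 0.0
```

```bash
cat >> h.py <<'E'
def blanks(im,pose,cam='wrist',z=30,rows=(0,228)):
    hsv=cv2.cvtColor(im,cv2.COLOR_RGB2HSV).astype(int); H,S,V=hsv[...,0],hsv[...,1],hsv[...,2]
    m=((H>12)&(H<26)&(S<140)&(S>60)&(V>80)).astype(np.uint8); m[:rows[0]]=0; m[rows[1]:]=0
    m=cv2.morphologyEx(m,cv2.MORPH_OPEN,np.ones((3,3),np.uint8))
    for c in cv2.findContours(m,cv2.RETR_EXTERNAL,cv2.CHAIN_APPROX_NONE)[0]:
        if cv2.contourArea(c)<150: continue
        P=np.array([ray(cam,u,z,pose)[:2] for u in c[:,0]],np.float32)
        (cx,cy),(w,h),a=cv2.minAreaRect(P); a=a if w>h else a+90
        print('blob',round(cx,1),round(cy,1),'size',round(w),round(h),'axis',round(a%180,1),'px',c[:,0].min(0),c[:,0].max(0))
E
python3 - <<'E'
from h import *
im,o=shot('wrist','w6'); pose=np.load('pics/w6.npy')
go(577.3,-388.4,8,59.2); blanks(im,pose)
i=cv2.cvtColor(im,cv2.COLOR_RGB2HSV); u=proj('wrist',(577,-388,30),pose); print(u,i[int(u[1]),int(u[0])])
E
```

```text
t 17.325 pos [ 578.6 -387.4  203.3] yaw 59.3 -> tx,ty,tz [-0.06 -0.03  7.81] twist 0.02
blob 871.2 -473.5 size 279 61 axis 89.9 px [532   0] [639 227]
[325.78216655 184.19041068] [ 15 138 205]
```

```bash
sed -i 's/S<140/S<158/' h.py
python3 - <<'E'
from h import *
im=cv2.imread('pics/w6.png')[:,:,::-1].copy(); blanks(im,np.load('pics/w6.npy'))
h=cv2.cvtColor(im,cv2.COLOR_RGB2HSV)
for v in range(120,228,8): print(v,h[v,300:356:6,1])
E
```

```text
blob 577.2 -387.7 size 90 30 axis 59.4 px [312 143] [339 222]
blob 524.4 -246.5 size 93 36 axis 5.3 px [170  58] [256 130]
blob 815.4 -453.8 size 290 185 axis 74.1 px [442   0] [639 227]
120 [172 174 169 180 185 173 181 178 172 166]
128 [172 178 183 176 181 175 181 176 174 179]
136 [184 168 178 180 174 172 187 182 185 187]
144 [181 175 180 133 133 140 134 179 173 175]
152 [184 173 159 140 138 137 143 177 168 182]
160 [181 178 169 134 134 141 139 181 182 174]
168 [179 176 174 138 134 141 135 164 183 178]
176 [177 175 176 142 140 142 143 182 178 169]
184 [185 172 169 139 138 142 138 171 175 166]
192 [177 182 179 143 140 136 137 172 172 179]
200 [170 178 181 139 142 135 141 176 193 173]
208 [180 174 181 142 143 140 142 174 168 174]
216 [173 178 187 117 103  99 122 182 177 186]
224 [174 175 174 182 175 184 181 175 179 176]
```

Run:
```python
from h import *
w=np.load('pics/w2.npy')
for z in (0,40,80): print(z,ray('wrist',(462,143),z,w).round(),ray('wrist',(453,228),z,w).round(),ray('scene',(360,262),z).round(),ray('scene',(300,345),z).round())
```

```text
0 [ 782. -250.    0.] [ 782. -422.    0.] [ 735. -161.    0.] [ 741. -508.   -0.]
40 [ 764. -247.   40.] [ 765. -407.   40.] [ 751. -197.   40.] [ 757. -529.   40.]
80 [ 746. -245.   80.] [ 747. -392.   80.] [ 767. -233.   80.] [ 773. -550.   80.]
```

Box is at x≥745, clear. Descend and grip.

Emit:
arm_command(gripper=[70, 70, 70, 70, 70], dp=[[-0.06, -0.03, 1], [0, 0, 1], [0, 0, 1], [0, 0, 1], [0, 0, 1]], twist=[0, 0, 0, 0, 0])

```text
time: 17.95
tool_pos: [577.7, -387.8, 77.5]
tcp_rot: [3.14, -0.0, 1.036]
contact_force: [-0.2, 0.7, -0.9]
grip_width: 70.1
finger_force: 0.0
```

Emit:
arm_command(gripper=[70, 70, 70, 70, 70], dp=[[0, 0, 1], [0, 0, 1], [0, 0, 0.72], [0, 0, 0], [0, 0, 0]], twist=[0, 0, 0, 0, 0])

```text
time: 18.58
tool_pos: [577.5, -389.0, 10.5]
tcp_rot: [3.14, 0.0, 1.035]
contact_force: [0.6, 0.6, 0.3]
grip_width: 70.3
finger_force: 0.0
```

Emit:
arm_command(gripper=[20, 20, 20, 20, 20], dp=[[0, 0, 0], [0, 0, 0], [0, 0, 0], [0, 0, 0], [0, 0, 0]], twist=[0, 0, 0, 0, 0])

```text
time: 19.2
tool_pos: [576.8, -388.8, 9.3]
tcp_rot: [3.141, -0.0, 1.035]
contact_force: [-0.2, -0.1, 0.7]
grip_width: 29.4
finger_force: 30.0
```

Emit:
arm_command(gripper=[20, 20, 20, 20, 20], dp=[[0, 0, -1], [0, 0, -1], [0, 0, -1], [0, 0, -1], [0, 0, -1]], twist=[-1, -1, -1, -1, -1])

```text
time: 19.82
tool_pos: [576.6, -388.7, 134.9]
tcp_rot: [-3.141, -0.0, 1.474]
contact_force: [0.7, -0.4, -1.2]
grip_width: 29.7
finger_force: 30.0
```

Emit:
arm_command(gripper=[20, 20, 20, 20, 20], dp=[[0, 0, -1], [0, 0, -1], [0, 0, -1], [0, 0, -1], [0, 0, 0]], twist=[-1, -1, -1, -0.7, 0])

```text
time: 20.45
tool_pos: [577.4, -389.3, 236.3]
tcp_rot: [3.139, 0.003, 1.794]
contact_force: [1.0, 0.4, -0.4]
grip_width: 29.6
finger_force: 30.0
```

Run:
```python
from h import *
go(598.3,-49.6,232,102.8)
```

```text
t 20.45 pos [ 577.4 -389.3  236.3] yaw 102.8 -> tx,ty,tz [13.07  3.83  0.17] twist -0.01
```

Emit:
arm_command(gripper=[20, 20, 20, 20, 20], dp=[[1, 0.3, -0.2], [1, 0.3, 0], [1, 0.3, 0], [1, 0.3, 0], [1, 0.3, 0]], twist=[0, 0, 0, 0, 0])

```text
time: 21.08
tool_pos: [585.4, -257.1, 238.4]
tcp_rot: [-3.141, -0.001, 1.793]
contact_force: [0.4, 0.7, -0.1]
grip_width: 29.6
finger_force: 30.0
```

Emit:
arm_command(gripper=[20, 20, 20, 20, 20], dp=[[1, 0.3, 0], [1, 0.3, 0], [1, 0.3, 0], [1, 0.3, 0], [1, 0.3, 0]], twist=[0, 0, 0, 0, 0])

```text
time: 21.7
tool_pos: [594.5, -126.7, 239.2]
tcp_rot: [3.141, 0.0, 1.794]
contact_force: [0.6, 0.2, 0.2]
grip_width: 30.0
finger_force: 30.0
```

Emit:
arm_command(gripper=[20, 20, 20, 20, 20], dp=[[1, 0.3, 0], [1, 0.3, 0], [1, 0.23, 0], [0, 0, 0], [0, 0, 0]], twist=[0, 0, 0, 0, 0])

```text
time: 22.32
tool_pos: [598.1, -50.7, 239.2]
tcp_rot: [3.142, 0.001, 1.794]
contact_force: [-0.2, -0.7, -0.1]
grip_width: 29.7
finger_force: 30.0
```

Run:
```python
from h import *
go(598.3,-50.2,169,102.8)
```

```text
t 22.325 pos [598.1 -50.7 239.2] yaw 102.8 -> tx,ty,tz [0.02 0.01 2.81] twist 0.0
```

Emit:
arm_command(gripper=[20, 20, 20, 20, 20], dp=[[0, 0, 0.8], [0, 0, 0.8], [0, 0, 0.6], [0, 0, 0.4], [0, 0, 0.2]], twist=[0, 0, 0, 0, 0])

```text
time: 22.95
tool_pos: [598.2, -50.7, 169.2]
tcp_rot: [3.141, -0.0, 1.794]
contact_force: [-2.3, 0.7, 6.1]
grip_width: 29.7
finger_force: 30.0
```

Emit:
arm_command(gripper=[20, 20, 20, 20, 20], dp=[[0, 0, 0.2], [0, 0, 0.2], [0, 0, 0.2], [0, 0, 0], [0, 0, 0]], twist=[0, 0, 0, 0, 0])

```text
time: 23.58
tool_pos: [599.3, -50.7, 155.9]
tcp_rot: [3.138, 0.001, 1.794]
contact_force: [1.3, 1.0, 6.0]
grip_width: 29.8
finger_force: 30.0
```

Emit:
arm_command(gripper=[20, 20, 20, 20, 20], dp=[[0, 0, 0.3], [0, 0, 0.3], [0, 0, 0.3], [0, 0, 0.3], [0, 0, 0.1]], twist=[0, 0, 0, 0, 0])

```text
time: 24.2
tool_pos: [599.5, -50.7, 123.7]
tcp_rot: [3.138, 0.001, 1.794]
contact_force: [-0.7, 0.5, 11.6]
grip_width: 29.8
finger_force: 30.4
```

Emit:
arm_command(gripper=[20, 20, 20, 20, 20], dp=[[0, 0, 0], [0, 0, 0], [0, 0, 0], [0, 0, 0], [0, 0, 0]], twist=[0, 0, 0, 0, 0])

```text
time: 24.82
tool_pos: [599.4, -50.8, 124.2]
tcp_rot: [3.137, 0.002, 1.794]
contact_force: [-0.7, 2.4, 10.7]
grip_width: 29.8
finger_force: 30.0
```

Emit:
arm_command(gripper=[20, 20, 44, 44, 44], dp=[[0, 0, 0.05], [0, 0, 0], [0, 0, 0], [0, 0, 0], [0, 0, -0.5]], twist=[0, 0, 0, 0, 0])

```text
time: 25.45
tool_pos: [598.0, -50.7, 133.3]
tcp_rot: [-3.141, -0.0, 1.794]
contact_force: [-0.1, -0.1, -0.5]
grip_width: 43.9
finger_force: 0.0
```

Emit:
arm_command(gripper=[44, 44, 44, 44, 44], dp=[[0, 0, -1], [0, 0, -1], [0, 0, -1], [0, 0, -1], [0, 0, -1]], twist=[0, 0, 0, 0, 0])

```text
time: 26.08
tool_pos: [597.9, -50.7, 259.3]
tcp_rot: [-3.142, 0.0, 1.794]
contact_force: [-0.1, 0.2, -0.8]
grip_width: 43.8
finger_force: 0.0
```

Emit:
arm_command(gripper=[80, 80, 80, 80, 80], dp=[[-1, 0, -1], [-1, 0, -1], [-1, 0, -1], [-1, 0, 0], [0, 0, 0]], twist=[0, 0, 0, 0, 0])

```text
time: 26.7
tool_pos: [620.1, -149.8, 333.0]
tcp_rot: [-3.141, 0.0, 1.792]
contact_force: [-0.4, 0.4, -0.8]
grip_width: 79.5
finger_force: 0.0
```

Run:
```python
from h import *
im,o=shot('wrist','w7'); blanks(im,np.load('pics/w7.npy'),z=148); go(523.5,-244,200,6)
```

```text
blob 544.1 -198.9 size 69 28 axis 5.4 px [226 195] [285 220]
blob 597.7 -47.5 size 30 83 axis 103.4 px [313  43] [342 126]
blob 803.9 43.3 size 93 75 axis 12.6 px [493   0] [589  80]
blob 456.5 -7.1 size 41 54 axis 169.5 px [171   0] [231  43]
t 26.75 pos [ 620.  -148.6  332.8] yaw 102.7 -> tx,ty,tz [-4.24  3.39  5.31] twist 19.35
```

Emit:
arm_command(gripper=[80, 80, 80, 80, 80], dp=[[-0.6, -0.92, 0], [-0.6, -0.92, 0], [-0.6, -0.92, 0], [-0.6, -0.92, 0], [-0.47, -0.92, 0]], twist=[0, 0, 0, 0, 0])

```text
time: 27.38
tool_pos: [523.2, -243.0, 333.0]
tcp_rot: [-3.141, -0.001, 1.795]
contact_force: [0.3, 0.1, 0.2]
grip_width: 80.1
finger_force: 0.0
```

Emit:
arm_command(gripper=[80, 80, 80, 80, 80], dp=[[0, 0, 0.2], [0, 0, 0.2], [0, 0, 0.2], [0, 0, 0.2], [0, 0, 0.2]], twist=[1, 1, 1, 1, 1])

```text
time: 28.0
tool_pos: [523.9, -242.3, 307.9]
tcp_rot: [-3.141, -0.001, 1.356]
contact_force: [-0.3, -0.4, 0.2]
grip_width: 80.2
finger_force: 0.0
```

Emit:
arm_command(gripper=[80, 80, 80, 80, 80], dp=[[0, 0, 0.2], [0, 0, 0.2], [0, 0, 0.2], [0, 0, 0.2], [0, 0, 0.2]], twist=[1, 1, 1, 1, 1])

```text
time: 28.62
tool_pos: [523.9, -242.3, 282.9]
tcp_rot: [-3.141, -0.0, 0.92]
contact_force: [-0.2, -0.6, -0.0]
grip_width: 80.1
finger_force: 0.0
```

Emit:
arm_command(gripper=[80, 80, 80, 80, 80], dp=[[0, 0, 0.2], [0, 0, 0.2], [0, 0, 0.2], [0, 0, 0.2], [0, 0, 0.2]], twist=[1, 1, 1, 1, 1])

```text
time: 29.25
tool_pos: [523.9, -242.3, 257.9]
tcp_rot: [-3.141, 0.0, 0.483]
contact_force: [0.1, -0.5, -0.0]
grip_width: 80.1
finger_force: 0.0
```

Emit:
arm_command(gripper=[80, 80, 80, 80, 80], dp=[[0, 0, 0.5], [0, 0, 0.5], [0, 0, 0.5], [0, 0, 0.5], [0, 0, 0.3]], twist=[1, 1, 1, 1, 0.35])

```text
time: 29.88
tool_pos: [523.8, -242.4, 200.0]
tcp_rot: [-3.141, 0.001, 0.106]
contact_force: [0.4, 0.1, 0.0]
grip_width: 80.3
finger_force: 0.0
```

Run:
```python
from h import *
im,o=shot('wrist','w8'); blanks(im,np.load('pics/w8.npy')); go(523.5,-244,8,6)
```

```text
blob 448.7 66.0 size 18 75 axis 96.0 px [ 21 212] [ 85 227]
blob 532.2 -555.3 size 32 105 axis 139.2 px [556 164] [639 227]
blob 523.9 -243.8 size 91 30 axis 5.5 px [314 142] [341 222]
blob 596.3 64.2 size 54 91 axis 102.6 px [ 0 50] [ 81 111]
t 29.925 pos [ 523.5 -242.5  199.2] yaw 6.0 -> tx,ty,tz [-0.01  0.06  7.65] twist 0.0
```

Emit:
arm_command(gripper=[70, 70, 70, 70, 70], dp=[[0, 0.05, 1], [0, 0, 1], [0, 0, 1], [0, 0, 1], [0, 0, 1]], twist=[0, 0, 0, 0, 0])

```text
time: 30.55
tool_pos: [524.4, -244.6, 75.2]
tcp_rot: [3.141, -0.001, 0.107]
contact_force: [0.3, 0.1, 0.1]
grip_width: 69.7
finger_force: 0.0
```

Emit:
arm_command(gripper=[70, 70, 70, 70, 70], dp=[[0, 0, 1], [0, 0, 1], [0, 0, 0.6], [0, 0, 0], [0, 0, 0]], twist=[0, 0, 0, 0, 0])

```text
time: 31.18
tool_pos: [524.8, -245.2, 11.4]
tcp_rot: [3.141, -0.001, 0.106]
contact_force: [-0.7, 0.0, 0.1]
grip_width: 69.8
finger_force: 0.0
```

Emit:
arm_command(gripper=[20, 20, 20, 20, 20], dp=[[0, 0, 0], [0, 0, 0], [0, 0, 0], [0, 0, 0], [0, 0, 0]], twist=[0, 0, 0, 0, 0])

```text
time: 31.8
tool_pos: [524.2, -244.8, 10.6]
tcp_rot: [3.142, -0.0, 0.106]
contact_force: [-0.5, 0.8, 1.0]
grip_width: 30.0
finger_force: 30.0
```

Emit:
arm_command(gripper=[20, 20, 20, 20, 20], dp=[[0, 0, -1], [0, 0, -1], [0, 0, -1], [0, 0, -1], [0, 0, -1]], twist=[0, -1, -1, -1, -1])

```text
time: 32.42
tool_pos: [524.0, -244.7, 136.1]
tcp_rot: [-3.141, 0.0, 0.458]
contact_force: [-0.5, 0.0, -1.7]
grip_width: 30.0
finger_force: 30.0
```

Emit:
arm_command(gripper=[20, 20, 20, 20, 20], dp=[[0, 0, -1], [0, 0, -1], [0, 0, -1], [0, 0, -1], [0, 0, -0.2]], twist=[-1, -1, -1, -1, -1])

```text
time: 33.05
tool_pos: [524.7, -245.2, 242.4]
tcp_rot: [3.138, -0.0, 0.894]
contact_force: [0.1, 0.5, -0.6]
grip_width: 29.6
finger_force: 30.0
```

Emit:
arm_command(gripper=[20, 20, 20, 20, 20], dp=[[0, 0, 0], [0, 0, 0], [0, 0, 0], [0, 0, 0], [0, 0, 0]], twist=[-1, -1, -1, -1, -1])

```text
time: 33.67
tool_pos: [524.0, -244.7, 240.2]
tcp_rot: [-3.141, -0.0, 1.33]
contact_force: [0.3, -0.2, -1.0]
grip_width: 29.5
finger_force: 30.0
```

Emit:
arm_command(gripper=[20, 20, 20, 20, 20], dp=[[0, 0, 0], [0, 0, 0], [0, 0, 0], [0, 0, 0], [0, 0, 0]], twist=[-1, -1, -1, -1, -1])

```text
time: 34.3
tool_pos: [524.0, -244.8, 240.3]
tcp_rot: [-3.141, -0.0, 1.767]
contact_force: [-0.1, 0.2, -0.7]
grip_width: 30.3
finger_force: 30.0
```

Run:
```python
from h import *
go(598.3,-50,239,102.8)
```

```text
t 34.3 pos [ 524.  -244.8  240.3] yaw 101.2 -> tx,ty,tz [6.94 4.62 0.05] twist -0.32
```

Emit:
arm_command(gripper=[20, 20, 20, 20, 20], dp=[[0, 0, 0], [1, 0.66, 0], [1, 0.66, 0], [1, 0.66, 0], [1, 0.66, 0]], twist=[-0.32, 0, 0, 0, 0])

```text
time: 34.92
tool_pos: [566.9, -131.9, 240.4]
tcp_rot: [-3.142, -0.0, 1.79]
contact_force: [0.1, -0.1, 0.0]
grip_width: 29.6
finger_force: 30.0
```

Emit:
arm_command(gripper=[20, 20, 20, 20, 20], dp=[[1, 0.66, 0], [1, 0.66, 0], [0.94, 0.66, 0], [0, 0, 0], [0, 0, 0]], twist=[0, 0, 0, 0, 0])

```text
time: 35.55
tool_pos: [598.6, -50.7, 240.3]
tcp_rot: [-3.141, 0.0, 1.791]
contact_force: [-0.7, -0.5, -0.2]
grip_width: 29.5
finger_force: 30.0
```

Run:
```python
from h import *
go(598.3,-50,169,102.8)
```

```text
t 35.55 pos [598.6 -50.7 240.3] yaw 102.6 -> tx,ty,tz [ 0.03 -0.01  2.85] twist -0.03
```

Emit:
arm_command(gripper=[20, 20, 20, 20, 20], dp=[[0.03, 0, 0.8], [0, 0, 0.8], [0, 0, 0.6], [0, 0, 0.4], [0, 0, 0.2]], twist=[-0.03, 0, 0, 0, 0])

```text
time: 36.17
tool_pos: [598.7, -49.8, 170.5]
tcp_rot: [3.141, 0.0, 1.794]
contact_force: [-1.4, -1.2, 7.7]
grip_width: 29.8
finger_force: 30.0
```

Emit:
arm_command(gripper=[20, 20, 20, 20, 20], dp=[[0, 0, 0.2], [0, 0, 0.2], [0, 0, 0.2], [0, 0, 0], [0, 0, 0]], twist=[0, 0, 0, 0, 0])

```text
time: 36.8
tool_pos: [600.4, -50.1, 158.2]
tcp_rot: [3.136, 0.003, 1.794]
contact_force: [-0.5, -0.1, 9.2]
grip_width: 29.6
finger_force: 30.0
```

Emit:
arm_command(gripper=[20, 20, 20, 20, 20], dp=[[0, 0, 0.3], [0, 0, 0.3], [0, 0, 0.3], [0, 0, 0.3], [0, 0, 0.1]], twist=[0, 0, 0, 0, 0])

```text
time: 37.42
tool_pos: [600.5, -50.1, 126.0]
tcp_rot: [3.136, 0.003, 1.794]
contact_force: [-1.3, -1.3, 12.9]
grip_width: 29.5
finger_force: 30.0
```

Emit:
arm_command(gripper=[20, 20, 20, 20, 20], dp=[[0, 0, 0], [0, 0, 0], [0, 0, 0], [0, 0, 0], [0, 0, 0]], twist=[0, 0, 0, 0, 0])

```text
time: 38.05
tool_pos: [600.5, -50.1, 126.4]
tcp_rot: [3.136, 0.003, 1.794]
contact_force: [-1.3, -0.6, 13.2]
grip_width: 29.8
finger_force: 30.0
```

Emit:
arm_command(gripper=[20, 20, 20, 44, 44], dp=[[0, 0, 0.1], [0, 0, 0], [0, 0, 0], [0, 0, 0], [0, 0, 0]], twist=[0, 0, 0, 0, 0])

```text
time: 38.67
tool_pos: [601.0, -49.9, 123.2]
tcp_rot: [3.135, 0.003, 1.794]
contact_force: [1.6, 0.7, 7.9]
grip_width: 43.0
finger_force: 3.9
```

Emit:
arm_command(gripper=[44, 44, 44, 44, 44], dp=[[0, 0, -0.5], [0, 0, -1], [0, 0, -1], [0, 0, -1], [0, 0, -1]], twist=[0, 0, 0, 0, 0])

```text
time: 39.3
tool_pos: [598.6, -49.6, 234.6]
tcp_rot: [3.141, 0.0, 1.794]
contact_force: [0.5, 0.2, 0.0]
grip_width: 43.7
finger_force: 0.0
```

Emit:
arm_command(gripper=[80, 80, 80, 80, 80], dp=[[0, 0, -1], [-1, 0, -1], [-1, 0, -1], [-1, 0, -1], [-1, 0, 0]], twist=[0, 0, 0, 0, 0])

```text
time: 39.92
tool_pos: [621.4, -148.0, 336.5]
tcp_rot: [3.137, 0.003, 1.794]
contact_force: [-0.3, 0.1, -1.3]
grip_width: 80.1
finger_force: 0.0
```

Run:
```python
from h import *
im,o=shot('wrist','w9'); blanks(im,np.load('pics/w9.npy'),z=148); go(578,259,250,90);  go(578,259,250,102.8)
i7=cv2.imread('pics/w7.png')[0:160,280:400]; i9=cv2.imread('pics/w9.png')[0:160,280:400]
cv2.imwrite('pics/cmp.png',cv2.resize(np.hstack([i7,i9]),None,fx=3,fy=3,interpolation=cv2.INTER_CUBIC))
```

```text
blob 598.9 -51.2 size 30 89 axis 102.6 px [312  46] [340 133]
blob 804.4 44.8 size 92 78 axis 12.9 px [490   0] [583  82]
blob 457.1 -5.6 size 46 54 axis 169.7 px [171   0] [232  44]
t 39.975 pos [ 621.3 -151.1  334.5] yaw 102.7 -> tx,ty,tz [16.4  -1.73  3.38] twist 2.53
t 39.975 pos [ 621.3 -151.1  334.5] yaw 102.7 -> tx,ty,tz [16.38  1.94  3.38] twist -0.03
```

View pics/cmp.png

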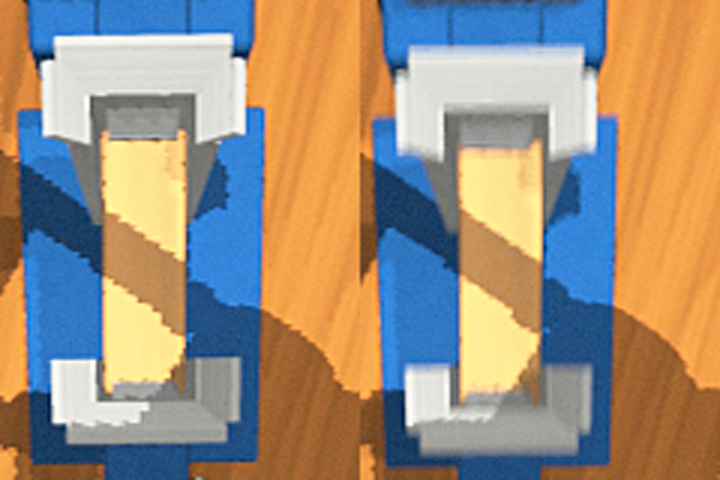

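Emit:
arm_command(gripper=[80, 80, 80, 80, 80], dp=[[0, 0, 0], [0, 0, 0], [0, 0, 0], [0, 0, 0], [0, 0, 0]], twist=[0, 0, 0, 0, 0])

```text
time: 40.6
tool_pos: [620.8, -146.7, 333.1]
tcp_rot: [3.142, 0.0, 1.795]
contact_force: [-0.4, -0.4, 0.5]
grip_width: 79.8
finger_force: 0.0
```

Run:
```python
from h import *
im,o=shot('wrist','w10'); blanks(im,np.load('pics/w10.npy'),z=148)
for n in ('w5','w7'):
    print(n); blanks(cv2.imread(f'pics/{n}.png')[:,:,::-1].copy(),np.load(f'pics/{n}.npy'),z=148)
go(578,259,250,90)
```

```text
blob 599.3 -49.3 size 30 86 axis 102.6 px [314  47] [342 132]
blob 804.5 45.5 size 93 78 axis 12.8 px [493   0] [588  83]
blob 457.2 -4.6 size 45 54 axis 169.5 px [171   0] [232  44]
w5
blob 542.8 -201.0 size 70 28 axis 5.3 px [232 192] [287 216]
blob 596.4 -48.4 size 30 83 axis 102.4 px [314  51] [340 127]
blob 807.0 49.7 size 94 84 axis 12.6 px [485   0] [573  83]
blob 454.6 -0.3 size 52 54 axis 168.8 px [181   0] [240  47]
w7
blob 544.1 -198.9 size 69 28 axis 5.4 px [226 195] [285 220]
blob 597.7 -47.5 size 30 83 axis 103.4 px [313  43] [342 126]
blob 803.9 43.3 size 93 75 axis 12.6 px [493   0] [589  80]
blob 456.5 -7.1 size 41 54 axis 169.5 px [171   0] [231  43]
t 40.65 pos [ 620.8 -146.8  333. ] yaw 102.8 -> tx,ty,tz [16.23 -1.71  3.32] twist 2.56
```

Run:
```python
from h import *
go(598.3,-50,160,102.8)
```

```text
t 40.65 pos [ 620.8 -146.8  333. ] yaw 102.8 -> tx,ty,tz [ 3.98 -0.02  6.92] twist 0.0
```

Emit:
arm_command(gripper=[0, 0, 0, 0, 0], dp=[[1, 0, 0], [1, 0, 0], [1, 0, 1], [0.98, 0, 1], [0, 0, 1]], twist=[0, 0, 0, 0, 0])

```text
time: 41.28
tool_pos: [598.3, -47.4, 257.9]
tcp_rot: [3.141, -0.0, 1.797]
contact_force: [-0.1, -0.1, 0.6]
grip_width: 34.6
finger_force: 0.0
```

Emit:
arm_command(gripper=[0, 0, 0, 0, 0], dp=[[0, 0, 1], [0, 0, 1], [0, 0, 1], [0, 0, 0.6], [0, 0, 0]], twist=[0, 0, 0, 0, 0])

```text
time: 41.9
tool_pos: [598.3, -49.5, 167.3]
tcp_rot: [-3.14, -0.001, 1.795]
contact_force: [-0.1, -1.5, 0.2]
grip_width: 0.2
finger_force: 0.0
```

Emit:
arm_command(gripper=[0, 0, 0, 0, 0], dp=[[0, 0, 0.3], [0, 0, 0.1], [0, 0, 0], [0, 0, 0], [0, 0, 0]], twist=[0, 0, 0, 0, 0])

```text
time: 42.52
tool_pos: [598.9, -50.1, 158.2]
tcp_rot: [3.141, 0.0, 1.794]
contact_force: [0.2, 0.6, 0.7]
grip_width: 1.0
finger_force: 0.0
```

Emit:
arm_command(gripper=[0, 0, 0, 0, 0], dp=[[0, 0, 0.2], [0, 0, 0.1], [0, 0, 0], [0, 0, 0], [0, 0, 0]], twist=[0, 0, 0, 0, 0])

```text
time: 43.15
tool_pos: [598.9, -50.0, 150.6]
tcp_rot: [3.141, 0.0, 1.794]
contact_force: [0.5, 0.1, 0.3]
grip_width: 0.5
finger_force: 0.0
```

Emit:
arm_command(gripper=[0, 0, 0, 0, 0], dp=[[0, 0, 0.1], [0, 0, 0.1], [0, 0, 0], [0, 0, 0], [0, 0, 0]], twist=[0, 0, 0, 0, 0])

```text
time: 43.78
tool_pos: [599.6, -50.1, 147.8]
tcp_rot: [3.138, 0.001, 1.794]
contact_force: [-3.0, 0.7, 12.8]
grip_width: 0.4
finger_force: 6.4
```

Emit:
arm_command(gripper=[0, 0, 0, 0, 0], dp=[[0, 0, 0.1], [0, 0, 0.05], [0, 0, 0], [0, 0, 0], [0, 0, 0]], twist=[0, 0, 0, 0, 0])

```text
time: 44.4
tool_pos: [599.6, -50.1, 144.2]
tcp_rot: [3.138, 0.002, 1.794]
contact_force: [-2.8, -0.1, 13.5]
grip_width: 0.7
finger_force: 6.6
```

Emit:
arm_command(gripper=[0, 0, 0, 0, 0], dp=[[0, 0, -1], [0, 0, -1], [0, 0, -1], [0, 0, -1], [0, 0, -1]], twist=[0, 0, 0, 0, 0])

```text
time: 45.02
tool_pos: [598.7, -50.0, 267.4]
tcp_rot: [-3.142, -0.0, 1.794]
contact_force: [-0.1, 0.4, -0.3]
grip_width: 0.8
finger_force: 0.0
```

Emit:
arm_command(gripper=[70, 70, 70, 70, 70], dp=[[0, 0, -1], [0, 0, -1], [1, -0.2, 0], [1, -0.2, 0], [1, -0.2, 0]], twist=[1, 1, 0.56, 0, 0])

```text
time: 45.65
tool_pos: [582.3, 25.4, 316.6]
tcp_rot: [3.142, -0.0, 1.571]
contact_force: [0.6, 0.1, -0.4]
grip_width: 45.9
finger_force: 0.0
```

Emit:
arm_command(gripper=[70, 70, 70, 70, 70], dp=[[1, -0.4, 0], [1, -0.4, 0], [1, -0.4, 0], [1, -0.4, 0], [1, -0.4, 0]], twist=[0, 0, 0, 0, 0])

```text
time: 46.28
tool_pos: [532.1, 150.5, 316.6]
tcp_rot: [3.142, -0.0, 1.571]
contact_force: [-0.0, -0.1, -0.3]
grip_width: 69.8
finger_force: 0.0
```

Emit:
arm_command(gripper=[70, 70, 70, 70, 70], dp=[[1, -0.4, 0], [1, 0, 0], [0, 0, 0], [0, 0, 0], [0, 0, 0]], twist=[0, 0, 0, 0, 0])

```text
time: 46.9
tool_pos: [522.7, 198.8, 316.7]
tcp_rot: [3.142, 0.0, 1.57]
contact_force: [0.9, 0.3, 0.4]
grip_width: 69.8
finger_force: 0.0
```

Run:
```python
from h import *
im,o=shot('wrist','w11'); print(o['tool_pos'],o['tcp_rot'],o['time'])
```

```text
[522.74589373 198.81680295 316.69633139] [3.14157027e+00 2.86206239e-04 1.56973490e+00] 46.9
```

View pics/w11.png

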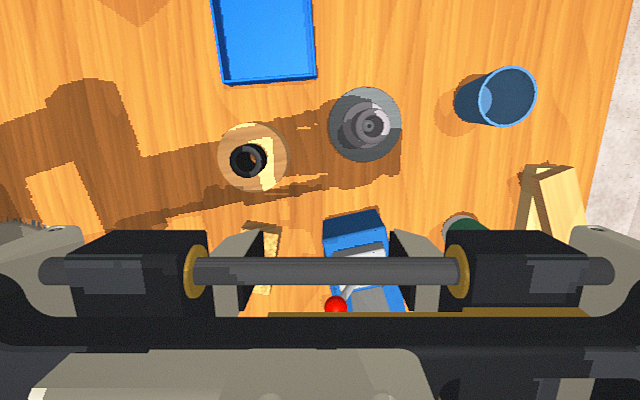

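Run:
```python
from h import *
w=np.load('pics/w11.npy')
for n,u,z in [('core',(369,126),92),('disc',(365,124.5),12),('spin',(369,126),58),('hub',(248,160),80),('band',(252.5,156.5),45),('trayL',(222,84),35),('trayR',(316,78),35)]: print(n,ray('wrist',u,z,w).round(1))
go(578,259,60,90)
```

```text
core [574.5 260.9  92. ]
disc [579.5 261.8  12. ]
spin [579.2 260.4  58. ]
hub [419.4 217.8  80. ]
band [417.1 218.4  45. ]
trayL [379.2 316.1  35. ]
trayR [508.  323.6  35. ]
t 46.95 pos [522.8 198.9 316.7] yaw 89.9 -> tx,ty,tz [ 2.41  2.21 10.27] twist -0.01
```

Emit:
arm_command(gripper=[70, 70, 70, 70, 70], dp=[[1, 1, 1], [1, 1, 1], [0.48, 0.19, 1], [0, 0, 1], [0, 0, 1]], twist=[0, 0, 0, 0, 0])

```text
time: 47.58
tool_pos: [577.5, 261.2, 190.7]
tcp_rot: [-3.141, 0.0, 1.57]
contact_force: [0.1, 0.4, 0.3]
grip_width: 69.6
finger_force: 0.0
```

Emit:
arm_command(gripper=[70, 70, 70, 70, 70], dp=[[0, 0, 1], [0, 0, 1], [0, 0, 1], [0, 0, 1], [0, 0, 1]], twist=[0, 0, 0, 0, 0])

```text
time: 48.2
tool_pos: [577.6, 261.0, 66.0]
tcp_rot: [3.141, 0.0, 1.57]
contact_force: [0.4, 0.3, -0.2]
grip_width: 69.5
finger_force: 0.0
```

Emit:
arm_command(gripper=[70, 70, 70, 70, 70], dp=[[0, 0, 0.27], [0, 0, 0], [0, 0, 0], [0, 0, 0], [0, 0, 0]], twist=[0, 0, 0, 0, 0])

```text
time: 48.82
tool_pos: [577.6, 261.8, 60.6]
tcp_rot: [3.141, -0.0, 1.571]
contact_force: [-0.9, 0.4, 1.0]
grip_width: 70.2
finger_force: 0.0
```

Emit:
arm_command(gripper=[30, 30, 30, 30, 30], dp=[[0, 0, 0], [0, 0, 0], [0, 0, 0], [0, 0, 0], [0, 0, 0]], twist=[0, 0, 0, 0, 0])

```text
time: 49.45
tool_pos: [577.4, 261.7, 60.0]
tcp_rot: [3.141, -0.0, 1.571]
contact_force: [0.6, 0.4, 0.4]
grip_width: 42.4
finger_force: 30.0
```

Emit:
arm_command(gripper=[30, 30, 30, 30, 30], dp=[[0, 0, -1], [0, 0, -1], [0, 0, -1], [0, 0, -1], [0, 0, -1]], twist=[0, 0, 0, 0, 0])

```text
time: 50.08
tool_pos: [577.0, 261.6, 185.5]
tcp_rot: [-3.141, 0.0, 1.571]
contact_force: [-0.4, -0.0, -0.9]
grip_width: 42.6
finger_force: 30.0
```

Emit:
arm_command(gripper=[30, 30, 30, 30, 30], dp=[[1, -1, 0], [1, -1, 0], [1, -1, 0], [1, -1, 0], [1, -1, 0]], twist=[0, 0, 0, 0, 0])

```text
time: 50.7
tool_pos: [451.3, 387.3, 184.8]
tcp_rot: [-3.141, 0.0, 1.571]
contact_force: [0.1, 0.2, -1.1]
grip_width: 42.6
finger_force: 30.0
```

Emit:
arm_command(gripper=[30, 30, 30, 30, 30], dp=[[0.06, -0.6, 0], [0, 0, 1], [0, 0, 1], [0, 0, 0], [0, 0, 0]], twist=[0, 0, 0, 0, 0])

```text
time: 51.32
tool_pos: [438.0, 388.0, 135.9]
tcp_rot: [3.141, -0.0, 1.57]
contact_force: [-0.7, 0.1, -0.8]
grip_width: 42.5
finger_force: 30.0
```

Run:
```python
from h import *
go(437,388,54,90)
im,o=shot('wrist','w12'); s=capture('side'); cv2.imwrite('pics/s12.png',s[:,:,::-1])
cv2.imwrite('pics/m12.png',np.vstack([cv2.resize(im,(480,300)),cv2.resize(s[200:400,150:470],(480,300))])[:,:,::-1])
```

```text
t 51.325 pos [438.  388.  135.9] yaw 90.0 -> tx,ty,tz [-0.   -0.04  3.27] twist -0.01
```

View pics/m12.png

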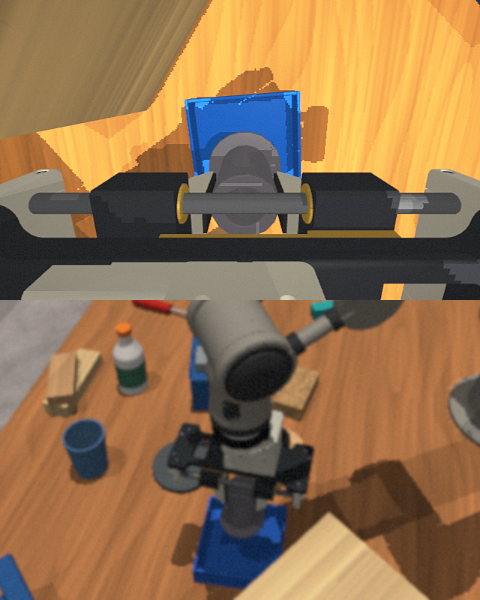

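Run:
```python
from h import *
w=np.load('pics/w12.npy')
p=tri([('wrist',(200,144),w),('side',(368,344),None)]);print('box corner',p,proj('wrist',p,w),proj('side',p))
for u in [(248,131),(399,123)]: print(ray('wrist',u,35,w).round())
for u in [(201,497),(286,507),(275,585),(193,572)]: print(ray('side',(150+u[0]/1.5,200+(u[1]-300)/1.5),35).round())
```

```text
box corner [342.64997848 423.65472466 149.76145125] [134.43348872 190.14306986] [352.15654679 353.91270061]
[371. 448.  35.]
[498. 455.  35.]
[522. 334.  35.]
[381. 320.  35.]
[374. 450.  35.]
[498. 459.  35.]
```

Run:
```python
from h import *
w=np.load('pics/w12.npy')
for z in (60,100,140,180,220):
    print(z,[ray('wrist',u,z,w)[:2].round() for u in [(0,185),(200,144),(280,0)]],[ray('side',u,z)[:2].round() for u in [(368,344),(307,399)]])
```

```text
60 [array([179., 408.]), array([340., 439.]), array([405., 536.])] [array([313., 337.]), array([423., 493.])]
100 [array([223., 416.]), array([357., 442.]), array([411., 523.])] [array([314., 363.]), array([418., 511.])]
140 [array([267., 424.]), array([373., 445.]), array([416., 509.])] [array([314., 388.]), array([413., 529.])]
180 [array([311., 433.]), array([390., 448.]), array([421., 495.])] [array([314., 413.]), array([407., 547.])]
220 [array([355., 441.]), array([406., 451.]), array([427., 482.])] [array([314., 438.]), array([402., 565.])]
```

Emit:
arm_command(gripper=[30, 30, 30, 30, 30], dp=[[-0.5, 0.65, 0], [0, 0, 0], [0, 0, 0], [0, 0, 0], [0, 0, 0.5]], twist=[0, -1, -1, -1, -1])

```text
time: 52.05
tool_pos: [455.6, 375.3, 123.8]
tcp_rot: [3.138, -0.0, 1.922]
contact_force: [-0.8, -0.1, -0.5]
grip_width: 42.9
finger_force: 30.0
```

Emit:
arm_command(gripper=[30, 30, 30, 30, 30], dp=[[0, 0, 0.5], [0, 0, 0.5], [0, 0, 0.5], [0, 0, 0.5], [0, 0, 0.5]], twist=[0, 0, 0, 0, 0])

```text
time: 52.68
tool_pos: [453.6, 375.7, 59.1]
tcp_rot: [-3.142, 0.0, 1.92]
contact_force: [-0.6, -1.0, -0.3]
grip_width: 42.9
finger_force: 30.0
```

Emit:
arm_command(gripper=[30, 30, 30, 30, 30], dp=[[0, 0, 0.25], [0, 0, 0], [0, 0, 0], [0, 0, 0], [0, 0, 0]], twist=[0, 0, 0, 0, 0])

```text
time: 53.3
tool_pos: [453.8, 375.8, 54.1]
tcp_rot: [3.141, -0.0, 1.92]
contact_force: [-0.3, 0.3, -0.8]
grip_width: 42.6
finger_force: 30.0
```

Emit:
arm_command(gripper=[64, 64, 64, 64, 64], dp=[[0, 0, 0], [0, 0, 0], [0, 0, 0], [0, 0, -0.5], [0, 0, -1]], twist=[0, 0, 0, 0, 0])

```text
time: 53.92
tool_pos: [453.1, 375.4, 91.5]
tcp_rot: [-3.14, 0.0, 1.92]
contact_force: [0.5, 0.4, -0.6]
grip_width: 64.0
finger_force: 0.0
```

Emit:
arm_command(gripper=[64, 64, 64, 64, 64], dp=[[0, 0, -1], [0, 0, -1], [0, 0, -1], [0, 0, -1], [0, 0, -1]], twist=[0, 0, 0, 0, 0])

```text
time: 54.55
tool_pos: [453.5, 375.7, 218.1]
tcp_rot: [3.14, -0.0, 1.92]
contact_force: [0.1, -0.0, -0.8]
grip_width: 63.9
finger_force: 0.0
```

Run:
```python
from h import *
go(418,150,250,110);go(418,218,52,110)
```

```text
t 54.55 pos [453.5 375.7 218.1] yaw 110.0 -> tx,ty,tz [-8.   -4.42 -1.27] twist 0.0
t 54.55 pos [453.5 375.7 218.1] yaw 110.0 -> tx,ty,tz [-5.44 -3.49  6.65] twist 0.0
```

Emit:
arm_command(gripper=[80, 80, 80, 80, 80], dp=[[-1, -0.6, -0.5], [-1, -0.6, -0.5], [-1, -0.6, -0.27], [-1, -0.6, 0], [-1, -0.6, 0]], twist=[0, 0, 0, 0, 0])

```text
time: 55.18
tool_pos: [425.6, 231.7, 249.1]
tcp_rot: [3.14, 0.0, 1.92]
contact_force: [0.8, 0.4, 0.0]
grip_width: 79.8
finger_force: 0.0
```

Emit:
arm_command(gripper=[80, 80, 80, 80, 80], dp=[[-1, -0.6, 0], [-1, -0.6, 0], [-1, -0.22, 0], [0, 0, 0], [0, 0, 0]], twist=[0, 0, 0, 0, 0])

```text
time: 55.8
tool_pos: [418.2, 150.4, 248.5]
tcp_rot: [3.141, -0.0, 1.92]
contact_force: [1.4, -0.6, -0.2]
grip_width: 80.3
finger_force: 0.0
```

Run:
```python
from h import *
im,o=shot('wrist','w13'); w=np.load('pics/w13.npy'); print(w)
h=cv2.cvtColor(im,cv2.COLOR_RGB2HSV).astype(int)
u=proj('wrist',(418,218,80),w); print('exp hub',u)
m=((h[...,2]<70)).astype(np.uint8); m[225:]=0
n,l,s,c=cv2.connectedComponentsWithStats(m)
for i in range(1,n):
    if s[i,4]>150:
        b=s[i]; print('dark',b,ray('wrist',(b[0]+b[2]/2,b[1]+b[3]/2),80,w).round(1), ray('wrist',(b[0]+b[2]/2,b[1]+b[3]/2),62,w).round(1))
# blue tray & grey core
m=((h[...,0]>100)&(h[...,0]<130)&(h[...,1]>170)).astype(np.uint8); m[225:]=0
n,l,s,c=cv2.connectedComponentsWithStats(m)
for i in range(1,n):
    if s[i,4]>300: print('blue',s[i],ray('wrist',c[i],10,w).round())
print('core exp',proj('wrist',(453.6,375.7,84),w))
cv2.imwrite('pics/w13c.png',im[0:230,:,::-1])
```

```text
[ 4.18201390e+02  1.50411305e+02  2.48500639e+02  3.14058005e+00
 -1.95310502e-04  1.91956580e+00]
exp hub [348.81294661 126.0499658 ]
dark [405   1  48  25 180] [452.8 342.6  80. ] [456.  349.7  62. ]
dark [326 107  40  41 995] [415.7 215.6  80. ] [417.  215.7  62. ]
blue [ 344    0  132   66 4358] [449. 346.  10.]
core exp [446.39473927 -25.48178242]
```

View pics/w13c.png

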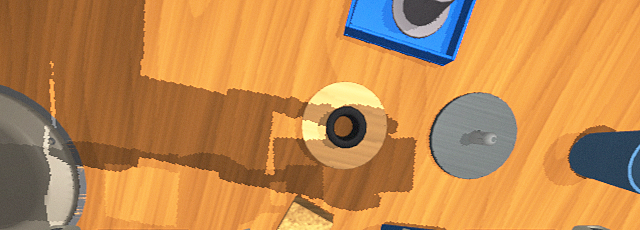

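Run:
```python
from h import *
w=np.load('pics/w13.npy')
for u,z in [((473.5,135),12),((491,139),58),((344.5,125),45),((346,127.5),80)]: print(ray('wrist',u,z,w).round(1))
go(416.5,216.5,51,110)
```

```text
[577.2 262.8  12. ]
[576.5 260.   58. ]
[415.5 217.8  45. ]
[415.7 215.6  80. ]
t 55.85 pos [418.2 150.6 248.3] yaw 110.0 -> tx,ty,tz [2.5  0.84 7.89] twist 0.01
```

Emit:
arm_command(gripper=[70, 70, 70, 70, 70], dp=[[1, 0.4, 1], [1, 0.4, 1], [0.5, 0.02, 1], [0, 0, 1], [0, 0, 1]], twist=[0, 0, 0, 0, 0])

```text
time: 56.48
tool_pos: [415.7, 216.9, 122.2]
tcp_rot: [3.141, -0.0, 1.922]
contact_force: [1.1, -0.7, -0.1]
grip_width: 69.9
finger_force: 0.0
```

Emit:
arm_command(gripper=[70, 70, 70, 70, 70], dp=[[0, 0, 1], [0, 0, 1], [0, 0, 0.85], [0, 0, 0], [0, 0, 0]], twist=[0, 0, 0, 0, 0])

```text
time: 57.1
tool_pos: [416.4, 216.3, 52.4]
tcp_rot: [3.141, 0.0, 1.921]
contact_force: [0.2, 0.5, 0.6]
grip_width: 70.0
finger_force: 0.0
```

Emit:
arm_command(gripper=[30, 30, 30, 30, 30], dp=[[0, 0, 0], [0, 0, 0], [0, 0, 0], [0, 0, 0], [0, 0, 0]], twist=[0, 0, 0, 0, 0])

```text
time: 57.72
tool_pos: [416.4, 215.8, 52.1]
tcp_rot: [3.141, 0.0, 1.92]
contact_force: [-0.0, -0.3, 4.4]
grip_width: 43.1
finger_force: 30.0
```

Emit:
arm_command(gripper=[30, 30, 30, 30, 30], dp=[[0, 0, -1], [0, 0, -1], [0, 0, -1], [0, 0, -1], [0, 0, 0]], twist=[0, 0, 0, 0, 0])

```text
time: 58.35
tool_pos: [416.7, 215.9, 152.5]
tcp_rot: [3.139, 0.0, 1.92]
contact_force: [-0.1, 0.6, -3.5]
grip_width: 43.1
finger_force: 30.0
```

Run:
```python
from h import *
go(577.5,261,150,110)
```

```text
t 58.35 pos [416.7 215.9 152.5] yaw 110.0 -> tx,ty,tz [-0.51  6.66  0.1 ] twist -0.0
```

Emit:
arm_command(gripper=[30, 30, 30, 30, 30], dp=[[-0.1, 1, 0], [-0.1, 1, 0], [-0.1, 1, 0], [-0.1, 1, 0], [-0.1, 1, 0]], twist=[0, 0, 0, 0, 0])

```text
time: 58.98
tool_pos: [537.6, 246.5, 149.3]
tcp_rot: [-3.138, -0.0, 1.92]
contact_force: [-0.3, 0.5, -2.7]
grip_width: 42.7
finger_force: 30.0
```

Emit:
arm_command(gripper=[30, 30, 30, 30, 30], dp=[[-0.05, 1, 0], [0, 0.66, 0], [0, 0, 0.4], [0, 0, 0.4], [0, 0, 0]], twist=[0, 0, 0, 0, 0])

```text
time: 59.6
tool_pos: [575.5, 259.3, 129.7]
tcp_rot: [-3.138, -0.0, 1.92]
contact_force: [-0.3, -1.2, -2.7]
grip_width: 42.9
finger_force: 30.0
```

Run:
```python
from h import *
go(577.5,260.3,66,110)
```

```text
t 59.6 pos [575.5 259.3 129.7] yaw 110.0 -> tx,ty,tz [0.01 0.09 2.55] twist 0.0
```

Emit:
arm_command(gripper=[30, 30, 30, 30, 30], dp=[[0, 0.09, 0.3], [0, 0, 0.3], [0, 0, 0.3], [0, 0, 0.3], [0, 0, 0]], twist=[0, 0, 0, 0, 0])

```text
time: 60.22
tool_pos: [578.9, 260.3, 100.9]
tcp_rot: [-3.14, -0.0, 1.92]
contact_force: [-0.2, -0.1, -3.0]
grip_width: 42.6
finger_force: 30.0
```

Emit:
arm_command(gripper=[30, 30, 30, 30, 30], dp=[[0, 0, 0.3], [0, 0, 0.3], [0, 0, 0.3], [0, 0, 0.3], [0, 0, 0]], twist=[0, 0, 0, 0, 0])

```text
time: 60.85
tool_pos: [578.8, 260.3, 70.8]
tcp_rot: [-3.14, -0.0, 1.92]
contact_force: [0.1, -0.7, -1.9]
grip_width: 42.8
finger_force: 30.0
```

Emit:
arm_command(gripper=[30, 30, 30, 30, 30], dp=[[0, 0, 0.2], [0, 0, 0.05], [0, 0, 0], [0, 0, 0], [0, 0, 0]], twist=[0, 0, 0, 0, 0])

```text
time: 61.48
tool_pos: [579.4, 260.5, 65.7]
tcp_rot: [3.141, 0.0, 1.92]
contact_force: [-0.5, -0.5, -3.1]
grip_width: 42.8
finger_force: 30.0
```

Emit:
arm_command(gripper=[64, 64, 64, 64, 64], dp=[[0, 0, 0], [0, 0, 0], [0, 0, 0], [0, 0, -0.5], [0, 0, -1]], twist=[0, 0, 0, 0, 0])

```text
time: 62.1
tool_pos: [578.8, 260.3, 103.2]
tcp_rot: [-3.14, -0.0, 1.92]
contact_force: [-0.1, -0.4, 0.5]
grip_width: 63.9
finger_force: 0.0
```

Emit:
arm_command(gripper=[64, 64, 64, 64, 64], dp=[[0, 0, -1], [0, 0, -1], [0, 0, -1], [0, 0, -1], [0, 0, -1]], twist=[0, 0, 0, 0, 0])

```text
time: 62.72
tool_pos: [579.3, 260.5, 230.0]
tcp_rot: [3.14, 0.0, 1.92]
contact_force: [0.6, 0.1, 0.3]
grip_width: 64.2
finger_force: 0.0
```

Emit:
arm_command(gripper=[40, 0, 0, 0, 0], dp=[[-1, 0, -0.6], [-1, 0, 0], [-1, 0, 0], [-1, 0, 0], [0, 0, 0]], twist=[0, 0, 0, 0, 0])

```text
time: 63.35
tool_pos: [614.0, 165.0, 243.9]
tcp_rot: [3.141, 0.001, 1.917]
contact_force: [0.2, -0.4, -0.8]
grip_width: 18.6
finger_force: 0.0
```

Run:
```python
from h import *
im,o=shot('wrist','w14'); w=np.load('pics/w14.npy'); print(w)
h=cv2.cvtColor(im,cv2.COLOR_RGB2HSV).astype(int)
m=(h[...,2]<70).astype(np.uint8); m[225:]=0
n,l,s,c=cv2.connectedComponentsWithStats(m)
for i in range(1,n):
    if s[i,4]>150:
        b=s[i]; f=[ray('wrist',u,92,w) for u in [(b[0],b[1]+b[3]/2),(b[0]+b[2],b[1]+b[3]/2)]]; print('dark',b,np.mean(f,0).round(1),np.linalg.norm(f[1]-f[0]))
m=((h[...,0]>12)&(h[...,0]<26)&(h[...,1]<158)&(h[...,2]>80)).astype(np.uint8); m[225:]=0
n,l,s,c=cv2.connectedComponentsWithStats(m)
for i in range(1,n):
    if s[i,4]>500:
        b=s[i]; f=[ray('wrist',u,57,w) for u in [(b[0],b[1]+b[3]/2),(b[0]+b[2],b[1]+b[3]/2)]]; print('wood',b,np.mean(f,0).round(1),np.linalg.norm(f[1]-f[0]))
m=((h[...,0]<6)|(h[...,0]>174))&(h[...,1]>190)&(h[...,2]>80)
m=m.astype(np.uint8); n,l,s,c=cv2.connectedComponentsWithStats(m)
for i in range(1,n):
    if s[i,4]>60: print('red',s[i],c[i],ray('wrist',c[i],178,w).round(1))
print(proj('wrist',(532,66.5,178),w))
```

```text
[6.14038178e+02 1.65032081e+02 2.43862817e+02 3.14055993e+00
 5.00338404e-04 1.91741550e+00]
dark [312  70  28  30 388] [578.3 260.8  92. ] 27.041620292783783
dark [308  98  35  12 151] [583.8 244.2  92. ] 34.321480911071724
wood [ 280   43   93   94 2140] [579.3 259.8  57. ] 100.34456415806812
wood [ 572  108   68  117 2297] [909.8 290.9  57. ] 78.27412736349326
wood [ 109  158   84   67 3455] [423.7  84.2  57. ] 98.54438922480091
wood [474 204  63  21 661] [828.9 200.3  57. ] 75.57198318484473
[194.46898461 287.06889326]
```

Run:
```python
from h import *
go(620.5,-148.6,333,102.8)
```

```text
t 63.4 pos [613.6 166.2 243.8] yaw 109.9 -> tx,ty,tz [-12.34  -2.52  -3.57] twist 1.42
```

Emit:
arm_command(gripper=[0, 0, 0, 0, 0], dp=[[0, 0, -1], [0, 0, -1], [-1, -0.2, -1], [-1, -0.2, -0.57], [-1, -0.2, 0]], twist=[1, 0.42, 0, 0, 0])

```text
time: 64.03
tool_pos: [615.7, 90.8, 334.4]
tcp_rot: [3.138, 0.0, 1.798]
contact_force: [-0.1, -0.8, -0.3]
grip_width: 0.3
finger_force: 0.0
```

Emit:
arm_command(gripper=[0, 0, 0, 0, 0], dp=[[-1, -0.2, 0], [-1, -0.2, 0], [-1, -0.2, 0], [-1, -0.2, 0], [-1, -0.2, 0]], twist=[0, 0, 0, 0, 0])

```text
time: 64.65
tool_pos: [619.0, -36.7, 332.8]
tcp_rot: [3.141, -0.0, 1.797]
contact_force: [-0.7, -0.1, 0.6]
grip_width: 0.1
finger_force: 0.0
```

Emit:
arm_command(gripper=[0, 0, 0, 0, 0], dp=[[-1, -0.2, 0], [-1, -0.2, 0], [-1, -0.2, 0], [-1, -0.2, 0], [-0.34, -0.12, 0]], twist=[0, 0, 0, 0, 0])

```text
time: 65.28
tool_pos: [621.0, -148.3, 332.4]
tcp_rot: [3.141, -0.0, 1.796]
contact_force: [-0.1, -0.5, -0.1]
grip_width: 0.4
finger_force: 0.0
```

Emit:
arm_command(gripper=[0, 0, 0, 0, 0], dp=[[0, 0, 0], [0, 0, 0], [0, 0, 0], [0, 0, 0], [0, 0, 0]], twist=[0, 0, 0, 0, 0])

```text
time: 65.9
tool_pos: [621.0, -148.0, 332.3]
tcp_rot: [3.141, 0.0, 1.796]
contact_force: [-0.6, -0.7, -0.6]
grip_width: 0.2
finger_force: 0.0
```

Run:
```python
from h import *
im,o=shot('wrist','w15')
ey=np.array([-np.sin(np.radians(12.6)),np.cos(np.radians(12.6))])
for n in ('w7','w10','w15'):
    w=np.load(f'pics/{n}.npy'); i=cv2.imread(f'pics/{n}.png')[:,:,::-1].copy(); print(n,w[:3].round(1)); blanks(i,w,z=148)
    h=cv2.cvtColor(i,cv2.COLOR_RGB2HSV)
    for d in (-8,0,8):
      ex=np.array([ey[1],-ey[0]])
      for s in (-1,1):
        P=[proj('wrist',(*(np.array([598.3,-49.5])+d*ex+s*q*ey),148),w) for q in range(30,56,2)]
        print(d,s,[int(h[int(round(u[1])),int(round(u[0])),1]) for u in P])
go(488.3,58.3,300,102.8)
```

```text
w7 [ 620.1 -149.8  333. ]
blob 544.1 -198.9 size 69 28 axis 5.4 px [226 195] [285 220]
blob 597.7 -47.5 size 30 83 axis 103.4 px [313  43] [342 126]
blob 803.9 43.3 size 93 75 axis 12.6 px [493   0] [589  80]
blob 456.5 -7.1 size 41 54 axis 169.5 px [171   0] [231  43]
-8 -1 [102, 107, 105, 103, 105, 128, 5, 8, 12, 9, 5, 4, 4]
-8 1 [107, 104, 102, 110, 105, 111, 7, 7, 7, 9, 5, 9, 18]
0 -1 [110, 105, 104, 111, 105, 158, 2, 1, 7, 11, 4, 9, 9]
0 1 [110, 109, 116, 117, 111, 115, 12, 2, 8, 7, 9, 11, 9]
8 -1 [111, 108, 104, 116, 95, 161, 8, 2, 4, 12, 6, 9, 8]
8 1 [122, 131, 132, 119, 130, 132, 14, 10, 11, 3, 6, 9, 16]
w10 [ 620.8 -146.7  333.1]
blob 599.3 -49.3 size 30 86 axis 102.6 px [314  47] [342 132]
blob 804.5 45.5 size 93 78 axis 12.8 px [493   0] [588  83]
blob 457.2 -4.6 size 45 54 axis 169.5 px [171   0] [232  44]
-8 -1 [101, 107, 105, 106, 104, 168, 5, 18, 6, 7, 4, 3, 10]
-8 1 [101, 101, 102, 106, 98, 131, 2, 3, 7, 7, 7, 16, 9]
0 -1 [108, 107, 107, 107, 98, 164, 1, 5, 10, 5, 5, 10, 6]
0 1 [112, 111, 113, 108, 111, 122, 8, 11, 7, 2, 5, 9, 14]
8 -1 [107, 110, 101, 128, 151, 164, 6, 6, 6, 11, 11, 9, 8]
8 1 [125, 132, 136, 121, 130, 131, 3, 6, 3, 4, 5, 4, 8]
w15 [ 621.  -148.   332.3]
blob 598.2 -47.0 size 29 82 axis 101.8 px [314  45] [342 127]
blob 804.3 44.8 size 93 77 axis 12.9 px [493   0] [589  82]
blob 457.3 -5.5 size 44 53 axis 169.4 px [170   0] [232  43]
-8 -1 [101, 100, 99, 103, 103, 168, 3, 9, 5, 9, 4, 7, 4]
-8 1 [105, 107, 103, 104, 97, 107, 2, 11, 5, 7, 9, 13, 16]
0 -1 [106, 105, 105, 105, 101, 167, 8, 4, 5, 9, 6, 9, 0]
0 1 [106, 113, 105, 109, 110, 109, 13, 6, 3, 3, 4, 13, 6]
8 -1 [105, 104, 111, 113, 101, 161, 14, 2, 4, 8, 9, 14, 6]
8 1 [125, 137, 136, 119, 125, 128, 28, 6, 8, 9, 7, 9, 19]
t 65.95 pos [ 621.  -148.1  332.3] yaw 102.9 -> tx,ty,tz [ 9.23 -3.35  1.29] twist 0.02
```

Emit:
arm_command(gripper=[0, 0, 0, 0, 0], dp=[[1, -0.4, 0], [1, -0.4, 0], [1, -0.4, 0], [1, -0.4, 0], [1, -0.4, 0]], twist=[0, 0, 0, 0, 0])

```text
time: 66.58
tool_pos: [543.8, -36.9, 332.3]
tcp_rot: [3.141, 0.0, 1.796]
contact_force: [-0.6, 0.7, -0.2]
grip_width: 0.7
finger_force: 0.0
```

Emit:
arm_command(gripper=[0, 0, 0, 0, 0], dp=[[1, -0.4, 0], [1, -0.4, 0], [1, -0.4, 0], [1, -0.15, 0], [0.23, 0, 0]], twist=[0, 0, 0, 0, 0])

```text
time: 67.2
tool_pos: [487.4, 58.9, 332.7]
tcp_rot: [3.141, 0.0, 1.798]
contact_force: [0.3, -0.4, -0.1]
grip_width: -0.2
finger_force: 0.0
```

Emit:
arm_command(gripper=[0, 0, 0, 0, 0], dp=[[0, 0, 1], [0, 0, 1], [0, 0, 0], [0, 0, 0], [0, 0, 0]], twist=[0, 0, 0, 0, 0])

```text
time: 67.82
tool_pos: [488.5, 57.8, 283.3]
tcp_rot: [3.139, 0.001, 1.796]
contact_force: [-0.3, -0.6, 0.9]
grip_width: 0.6
finger_force: 0.0
```

Run:
```python
from h import *
go(488.3,58.3,172,102.8)
# ball from scene+side (old images) triangulated with current
for cam in ('side','scene'):
    im=capture(cam); h=cv2.cvtColor(im,cv2.COLOR_RGB2HSV).astype(int)
    m=(((h[...,0]<5)|(h[...,0]>174))&(h[...,1]>180)&(h[...,2]>80)).astype(np.uint8)
    n,l,s,c=cv2.connectedComponentsWithStats(m)
    print(cam,proj(cam,(532.2,68.3,178)),proj(cam,(607,85,178)),[(s[i],c[i].round(1)) for i in range(1,n) if s[i,4]>6])
```

```text
t 67.825 pos [488.5  57.8 283.3] yaw 102.9 -> tx,ty,tz [ 0.02 -0.    4.45] twist 0.02
side [305.2659191  219.40425035] [277.82144278 219.31181212] [(array([427, 110,   6,   4,  22], dtype=int32), array([429.5, 111.6])), (array([447, 112,   7,  11,  39], dtype=int32), array([449.7, 116. ])), (array([425, 115,   6,  15,  39], dtype=int32), array([427.4, 122. ])), (array([465, 114,   9,  20,  67], dtype=int32), array([469.3, 122.3])), (array([445, 124,   5,   9,  27], dtype=int32), array([446.9, 128. ])), (array([239, 197,  24,  12, 144], dtype=int32), array([250.3, 202.1])), (array([302, 214,   7,   8,  37], dtype=int32), array([304.5, 217.7]))]
scene [342.05566435 164.73494144] [363.11481131 168.58819244] [(array([341, 162,   4,   5,  16], dtype=int32), array([342.6, 163.6])), (array([ 54, 222,  10,   9,  60], dtype=int32), array([ 58.8, 225.7])), (array([ 71, 233,  10,   7,  61], dtype=int32), array([ 75.5, 236. ])), (array([ 88, 244,  12,   8,  65], dtype=int32), array([ 93.2, 247.2])), (array([366, 257,  15,   8,  28], dtype=int32), array([371.6, 260.1]))]
```

Emit:
arm_command(gripper=[0, 0, 0, 0, 0], dp=[[0, 0, 1], [0, 0, 1], [0, 0, 1], [0, 0, 1], [0, 0, 0.45]], twist=[0, 0, 0, 0, 0])

```text
time: 68.55
tool_pos: [487.5, 58.0, 170.2]
tcp_rot: [-3.141, -0.0, 1.796]
contact_force: [0.2, -0.2, -0.6]
grip_width: 0.6
finger_force: 0.0
```

Emit:
arm_command(gripper=[0, 0, 0, 0, 0], dp=[[0, 0, 0], [0, 0.3, 0], [0, 0.3, 0], [0, 0.4, 0], [0, 0.4, 0]], twist=[0, 0, 0, 0, 0])

```text
time: 69.18
tool_pos: [522.7, 66.0, 171.2]
tcp_rot: [3.141, 0.0, 1.796]
contact_force: [-2.1, -0.3, 1.3]
grip_width: 0.1
finger_force: 0.7
```

Emit:
arm_command(gripper=[0, 0, 0, 0, 0], dp=[[0, 0.5, 0], [0, 0.5, 0], [0, 0.5, 0], [0, 0.4, 0], [0, 0.2, 0]], twist=[0, 0, 0, 0, 0])

```text
time: 69.8
tool_pos: [573.6, 77.6, 170.7]
tcp_rot: [-3.141, -0.0, 1.796]
contact_force: [-1.9, -0.2, -1.1]
grip_width: 0.5
finger_force: 0.4
```

Emit:
arm_command(gripper=[0, 0, 0, 0, 0], dp=[[0, 0, 0], [0, 0, 0], [0, 0, 0], [0, 0, 0], [0, 0, 0]], twist=[0, 0, 0, 0, 0])

```text
time: 70.42
tool_pos: [573.1, 77.5, 171.1]
tcp_rot: [3.141, 0.0, 1.796]
contact_force: [-0.1, 0.6, 0.3]
grip_width: 0.4
finger_force: 0.0
```

```bash
cat > ball.py <<'E'
from h import *
B=[]
for cam in ('side','scene'):
    im=capture(cam); h=cv2.cvtColor(im,cv2.COLOR_RGB2HSV).astype(int)
    m=(((h[...,0]<5)|(h[...,0]>174))&(h[...,1]>180)&(h[...,2]>80)).astype(np.uint8)
    n,l,s,c=cv2.connectedComponentsWithStats(m)
    e=proj(cam,(570,77,182))
    print(cam,[(s[i,4],c[i].round(1)) for i in range(1,n) if np.linalg.norm(c[i]-e)<40],'on at',proj(cam,(607,85,178)))
go(500,50,172,102.8)
E
python3 ball.py
```

```text
side [(np.int32(3), array([261.3, 202.7])), (np.int32(1), array([261., 207.])), (np.int32(36), array([278.6, 217.1]))] on at [277.82144278 219.31181212]
scene [(np.int32(20), array([362.2, 166.3]))] on at [363.11481131 168.58819244]
t 70.525 pos [573.1  77.5 171.1] yaw 102.9 -> tx,ty,tz [-0.42 -3.1  -0.04] twist 0.02
```

Emit:
arm_command(gripper=[0, 0, 0, 0, 0], dp=[[0, 0.08, 0], [0, 0, 0], [0, 0, 0], [0, -0.6, 0], [0, -0.8, 0]], twist=[0, 0, 0, 0, 0])

```text
time: 71.15
tool_pos: [540.8, 70.1, 170.9]
tcp_rot: [3.141, 0.0, 1.796]
contact_force: [-0.5, 0.1, -0.5]
grip_width: 0.9
finger_force: 0.0
```

Emit:
arm_command(gripper=[0, 0, 0, 0, 0], dp=[[0, -1, 0], [0, -1, 0], [0, 0, -1], [0, 0, -1], [0, 0, -1]], twist=[0, 0, 0, 0, 0])

```text
time: 71.78
tool_pos: [492.2, 58.9, 247.0]
tcp_rot: [3.141, 0.0, 1.796]
contact_force: [0.6, -0.7, -0.0]
grip_width: 0.1
finger_force: 0.0
```

Emit:
arm_command(gripper=[0, 0, 0, 0, 0], dp=[[0, 0, -1], [0, 0, -1], [0, 0, 0], [0, 0, 0], [0, 0, 0]], twist=[0, 0, 0, 0, 0])

```text
time: 72.4
tool_pos: [491.7, 59.0, 294.8]
tcp_rot: [-3.14, -0.001, 1.796]
contact_force: [0.2, -0.3, 0.1]
grip_width: 0.4
finger_force: 0.0
```

```bash
python3 ball.py
python3 - <<'E'
from h import *
im,o=shot('wrist','w16'); w=np.load('pics/w16.npy')
blanks(im,w,z=57)
a=cv2.imread('pics/side0.png').astype(int); b=capture('side')[:,:,::-1].astype(int)
d=(np.abs(a-b).sum(2)>90).astype(np.uint8); n,l,s,c=cv2.connectedComponentsWithStats(cv2.morphologyEx(d,cv2.MORPH_OPEN,np.ones((3,3),np.uint8)))
print([tuple(s[i]) for i in range(1,n) if s[i,4]>60])
E
```

```text
side [(np.int32(45), array([278.1, 217.3]))] on at [277.82144278 219.31181212]
scene [(np.int32(27), array([362.4, 166.6]))] on at [363.11481131 168.58819244]
t 72.5 pos [491.9  59.  295.1] yaw 102.9 -> tx,ty,tz [-0.42  0.24  4.92] twist 0.02
blob 131.5 -47.2 size 55 11 axis 49.0 px [ 35 179] [ 63 203]
blob 838.7 136.5 size 106 136 axis 112.6 px [554 127] [638 222]
blob 412.0 53.6 size 106 58 axis 79.3 px [235 120] [301 207]
blob 144.3 55.0 size 16 84 axis 112.7 px [42 83] [ 71 150]
blob 551.6 223.6 size 31 83 axis 144.1 px [388  16] [436  76]
blob 555.5 256.1 size 35 57 axis 112.1 px [401   0] [434  49]
[(np.int32(461), np.int32(0), np.int32(37), np.int32(19), np.int32(288)), (np.int32(516), np.int32(0), np.int32(66), np.int32(29), np.int32(888)), (np.int32(498), np.int32(8), np.int32(12), np.int32(14), np.int32(97)), (np.int32(443), np.int32(16), np.int32(6), np.int32(30), np.int32(144)), (np.int32(450), np.int32(19), np.int32(55), np.int32(68), np.int32(2038)), (np.int32(486), np.int32(19), np.int32(26), np.int32(36), np.int32(400)), (np.int32(508), np.int32(21), np.int32(43), np.
[... 2524 characters left out ...]
32(31), np.int32(247)), (np.int32(288), np.int32(272), np.int32(100), np.int32(42), np.int32(1553)), (np.int32(427), np.int32(276), np.int32(22), np.int32(37), np.int32(677)), (np.int32(252), np.int32(284), np.int32(37), np.int32(31), np.int32(825)), (np.int32(450), np.int32(292), np.int32(12), np.int32(27), np.int32(158)), (np.int32(378), np.int32(301), np.int32(31), np.int32(38), np.int32(838)), (np.int32(316), np.int32(309), np.int32(37), np.int32(16), np.int32(323)), (np.int32(503), np.int32(308), np.int32(12), np.int32(50), np.int32(335)), (np.int32(293), np.int32(333), np.int32(28), np.int32(39), np.int32(768)), (np.int32(409), np.int32(337), np.int32(49), np.int32(16), np.int32(509))]
```

All good; the lever stays on, the robot is clear. Handing in.

```bash
python3 -c "
from plant import *
print(close_job())"
```

```text
the job is handed in; nothing more can be done
None
```

The job is handed in: the core is in the blue tray, the roll is down on the spindle, all three blanks found on the bench are latched in the feeder, and the lever was thrown to on last; the hand-in returned no verdict.

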